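# Turn the charger's cradle round, load the battery packs and latch the cover

### The arm

A 6-joint arm with a two-finger parallel gripper is mounted at the origin on a cart in front of the work surface, level with it; the furniture and walls round the work are solid. World frame = base frame: x ahead of the robot, y to its left, z up, the work surface at z = 0. Lengths are in m, angles in rad, forces in N, time in s.
With the tool pointing down it reaches from about 0.35 to 0.975 m from the base axis. Payload 4.9 kg.
Tool frame: the origin (TCP) lies between the finger pads; the fingertips stand 22 mm ahead of it and the grasp point (between the pads) lies 3 mm ahead of it; z points along the fingers, y is the line along which they close (so a half turn about z gives the same grasp; the last joint's range is limited). The gripper opens to 85 mm and grips with 20 to 120 N. Pads are 22 mm wide; open, the fingers measure 114 mm over their backs; the gripper's body (76 mm by 85 mm) begins 54 mm behind the grasp point. The pads swing forward as they close: fully open they stand 13 mm farther back than shut.
Start: joints at [1.145, 0.053, 1.613, -0, 1.476, -0.119], TCP at [0.189, 0.596, 0.253] pointing down, gripper open.
Joint ranges: [-3.01, 3.01], [-1.01, 2.22], [0.06, 2.58], [-1.02, 4.17], [0.09, 2.62], [-3.14, 3.14]. Speed limits (rad/s): [2.57, 2.57, 3.14, 3.14, 3.14, 3.14].

### API

Orientations are given as a unit quaternion [w, x, y, z].
In Python, from plant import state, grab_frame, get_calibration, job_done, recognise, regions_of gives the robot as it stands.
- The arm moves only by the tool apply_moves, never from a script. Its argument "targets" is a list of rows, each an object with "translation": the shift along the tool's x, y, z normalised to -1 to 1, where 1 is 100 mm, a list of three; "twist": the turn about the tool's z normalised to -1 to 1, where 1 is 0.1 rad; "hand": the opening, from 0 (shut) to 1 (fully open). A call has 1 to 8 rows; each row shifts and turns the commanded pose from where the row before left it, along the tool's axes as they then stand; what a row does not reach is not made up. A row lasts 1/10 s, in which the tool goes at most 50 mm and 8.59 degrees, less where a joint would pass 70% of its speed; a pose out of reach is approached as far as the arm can. A call with a number of a shift or a turn outside -1 to 1 is refused whole. A call with a gripper value outside its range is refused whole. The fingers move at their own pace and stop on an object; the grip force is fixed at half the most. Time passes only in rows, so rows that do not move let the fingers close. It gives the time, the measured TCP pose, the force, the opening and the grip force at its end, in the units of the state.
- state(): the state, without advancing time (a new reading comes with each control period).
- grab_frame(name): name is "scene" or "top"; returns the picture (480x640x3 uint8, red, green, blue); there is no depth.
- get_calibration(name): a dict with "camera_matrix" (3x3 intrinsics, pixels), "D" ([k1, k2, p1, p2, k3] as OpenCV has them; the pictures are not rectified), "pose" (4x4, takes a point from camera to world coordinates). Camera axes: x right, y up, looking along -z (the intrinsics and any distortion apply to the point x, -y, -z); pixel columns grow to the right and rows downward; lengths in m; the calibration is good to about 2 mm. A picture is of the moment at which its call begins. get_calibration takes no time and is no camera call.
- job_done(): hands the job in; it is judged then, once.
Trained networks look in the newest picture that a camera, given by its name, has taken for a name from the list of things; names that differ only in an ending like _2 or _b are one class to them, and where a whole thing is asked for, a point or a joint stands for the part that bears it (a point fixed in the world has none). Each returns a list of dicts, best first, with "score" (0 to 1); they miss things now and then, are a little off and sometimes report something else, mostly with a low value. They report only what shows in the picture. A call takes as long as a camera call. They do not tell look-alikes from the thing itself.
- recognise(camera, query): "point" ([x, y, z] in m, in world coordinates, good to about 4 mm: the middle of the surface that is visible of it).
- regions_of(camera, query): "pixels" (480x640 bool, what is visible of it).
The state is a dict: "time": time; "joint_pos": joint angles; "joint_vel": joint speeds; "joint_efforts": joint torques, N m; "tool_pos": TCP position; "tool_rot": TCP orientation; "contact_force": force on the tool from outside, world axes, zero at the start; "ft_torque": the same for the moment, N m; "gripper_width": opening from 0.0 (shut) to 1.0 (fully open); "grasp_force": force on a finger pad.
Only numpy, scipy, OpenCV 4.12 (cv2) and the standard library are available. Lean on these libraries where they do the work, as an engineer would, in place of code of your own. Each camera call takes 0.05 s, during which the arm holds its last target. There are 200 camera calls.

### The job

Get the battery charger working: hold its release tab down and slide the cover all the way open, then lift out the battery cradle, which someone put in back to front, give it a half turn and seat it fully home again, so that its brass contacts lie against those of the charger. Lay every battery pack lying on the bench in a trough of the cradle, one to a trough and either way round, then hold the tab down again, slide the cover fully shut and let the tab spring back up to lock it.

Things in the scene. Friction and masses are not known exactly. Their poses are not given: they have to be found in the camera images.
- charger: Grey bench battery charger, fixed to the bench, 112 mm wide (x) by 298 mm long (y). Origin on the bench top under the centre of its bay; z up, +y the way the cover opens. On the +y side of the bay is a flat deck (y = 75 to 215 mm, top at z = 19 mm) with two brass contacts at the bay's edge
- bay_floor (a point): Centre of the floor of the charger's bay, 8 mm above the bench: an open recess 93 mm (charger x) by 149 mm (charger y), its wall tops 19 mm above the bench, their inner edges bevelled 4 mm outwards as a lead-in. The cradle sits in it with 2.5 mm of play each side
- charger_cover (a joint): Slide of the cover along the charger's +y: 0 shut, 0.158 m fully open. The cover is a grey hood 122 mm wide, top at z = 54 mm, y = -84 to +106 mm when shut. Rail friction about 1.5 N; it stays where left. Locked, it has 2.5 mm of play, then stops dead unless the tab is held down
- release_tab (a joint): How far the release tab is pressed: 0 up, 0.008 m at its stop. Spring 2 N at first, 5.6 N at 5 mm, 7.7 N at 8 mm. Hold it down over 5 mm for the first 20 mm of opening. Going shut, hold it down likewise for the last 25 mm; with the cover home (0) and the tab let go it springs up and locks
- tab_pad (a point): Centre of the top face of the black release tab, which rides on the cover: x = 0, y = 84 mm of the charger when shut, 242 mm when open, z = 66 mm when up. A thumb trough 42 mm wide (charger x, open-sided) and 36 mm long (charger y) between two cross ridges 8 mm high at its +y and -y ends, to push against
- cradle_knob (a point): Centre of the square grey knob, 20 x 20 mm, 26 mm tall, in the middle of the black battery cradle (88 mm in its x, 144 mm in its y, 12 mm thick, 105 to 210 g); 25 mm above the cradle's underside, 33 mm above the bench when seated. Axes are the cradle's: brass contacts at its +y end. It starts back to front and must end with its +y along the charger's +y
- cradle_contacts (a point): Middle of the cradle's +y end, on its upper face between its two brass contacts, 68.5 mm from the knob's axis
- cradle_trough (a point): Centre of the floor of one of the cradle's four open troughs, which lie at x = +-25 mm, y = +-35 mm of the cradle (this one +25, +35), each 23 mm (x) by 58 mm (y) and 5 mm deep, long way along y. Seated, trough floors are 15 mm and the cradle's upper face 20 mm above the bench; a battery lying in a trough has its centre at 22 mm
- battery0_center (a point): centre, half-way up, of a loose white rechargeable battery pack: a block with rounded edges, 50 mm long, 17 mm wide and 14 mm high, 45 g, lying flat on the bench (centre 7 mm up) with two small brass contacts at one end; all packs are alike. Its own y axis runs along its length. May be absent (None) from the start
- battery1_center (a point): centre, half-way up, of a loose white rechargeable battery pack: a block with rounded edges, 50 mm long, 17 mm wide and 14 mm high, 45 g, lying flat on the bench (centre 7 mm up) with two small brass contacts at one end; all packs are alike. Its own y axis runs along its length. May be absent (None) from the start
- battery2_center (a point): centre, half-way up, of a loose white rechargeable battery pack: a block with rounded edges, 50 mm long, 17 mm wide and 14 mm high, 45 g, lying flat on the bench (centre 7 mm up) with two small brass contacts at one end; all packs are alike. Its own y axis runs along its length. May be absent (None) from the start
- battery3_center (a point): centre, half-way up, of a loose white rechargeable battery pack: a block with rounded edges, 50 mm long, 17 mm wide and 14 mm high, 45 g, lying flat on the bench (centre 7 mm up) with two small brass contacts at one end; all packs are alike. Its own y axis runs along its length. May be absent (None) from the start
Things that resemble listed ones, but are neither listed nor needed, are in the scene too. Leave any green or red look-alike of the part that bears battery3_center alone.

How it is judged:
By the outcome, as a careful person would: the job done as asked, in the order asked, and still so for the second after the job is handed in, with the robot touching nothing.
Of battery0, battery1, battery2, battery3 only 3 to 4 are there at a start; the rules pass over those that are not, and their reading is None.
At some moment in a run one of battery0, battery1, battery2, battery3 may be knocked a few centimetres aside while the robot is not near it.
Once in a run the grip may slacken for a moment while it holds something.
It also fails if it takes over 192 s, if anything falls off the work surface, if the arm or the gripper's body presses on something with over 40 N, if the wrist force passes 120 N, or if a joint passes its speed limit or range.

## Working session

There is one attempt and no reset: what is moved stays moved. The work goes in short steps, Python scripts to look and compute and a tool call to move; the robot and the scene stay as the last step left them, time stands still between calls to the robot, and variables do not carry over. Pictures are saved under pics/ and viewed, at most 14 in all, crops included, and the job is handed in when it is done.

Besides the shell and the picture viewer there is one more tool, called after "Emit:" in YAML: its name, and indented under it one key for each argument. apply_moves: Moves the arm, as the interface text tells. Its arguments: {"type":"object","properties":{"targets":{"type":"array"}},"required":["targets"]}

```bash
ls; mkdir -p pics
python3 - <<'E'
from plant import *
import cv2,numpy as np
s=state();print(s)
for n in("scene","top"):
    f=grab_frame(n);cv2.imwrite(f"pics/{n}0.png",f[:,:,::-1]);c=get_calibration(n);print(c)
    for q in("charger","tab_pad","cradle_knob","cradle_contacts","battery0_center","charger_cover","bay_floor"):
        try:print(n,q,[(np.round(r["point"],3).tolist(),round(r["score"],2)) for r in recognise(n,q)])
        except Exception as e:print(q,e)
E
```

```text
pics
{'time': 0.0, 'joint_pos': array([ 1.14500231e+00,  5.33503034e-02,  1.61433590e+00,  3.47511786e-06,
        1.47601193e+00, -1.18998650e-01]), 'joint_vel': array([-0.00144043,  0.00051752,  0.00080004,  0.0007468 , -0.00010999,
       -0.00069629]), 'joint_efforts': array([ 1.69310515e-03, -3.93677080e+01, -3.70182288e+01,  2.84431763e-05,
        7.04649225e-03, -4.49773125e-06]), 'tool_pos': array([0.18850232, 0.59526836, 0.25204202]), 'tool_rot': array([-2.84894862e-04,  1.52796872e-01,  9.88257055e-01, -1.01345792e-03]), 'contact_force': array([-0.60239446,  1.05521597,  0.25744017]), 'ft_torque': array([-0.02017718,  0.00708885,  0.01575247]), 'grasp_force': 0.0, 'gripper_width': 0.9998131773866413}
{'camera_matrix': array([[531.09672787,   0.        , 322.52559699],
       [  0.        , 531.09672787, 243.17759785],
       [  0.        ,   0.        ,   1.        ]]), 'D': array([-0.00714393,  0.        ,  0.        ,  0.        ,  0.        ]), 'pose': array([[ 0.8300058 ,  0.38746226, -0.4012024 ,  0.01094654],
       [-0.5573506 ,  0.60355075, -0.57016383, -0.60884066
[... 470 characters left out ...]
        , 554.26886466, 236.19402164],
       [  0.        ,   0.        ,   1.        ]]), 'D': array([-0.10132658,  0.        ,  0.        ,  0.        ,  0.        ]), 'pose': array([[-0.25874787,  0.8669596 , -0.4259467 , -0.10136754],
       [-0.96592053, -0.23535871,  0.10772095,  0.13744335],
       [-0.00686055,  0.43930323,  0.89831264,  1.27500228],
       [ 0.        ,  0.        ,  0.        ,  1.        ]])}
top charger [([0.5, -0.074, 0.05], 0.7)]
top tab_pad [([0.503, -0.056, 0.065], 0.89)]
top cradle_knob []
top cradle_contacts []
top battery0_center [([0.547, 0.342, 0.016], 0.44)]
top charger_cover [([0.51, -0.13, 0.056], 0.97)]
top bay_floor [([0.577, -0.335, 0.015], 0.41)]
```

View pics/scene0.png

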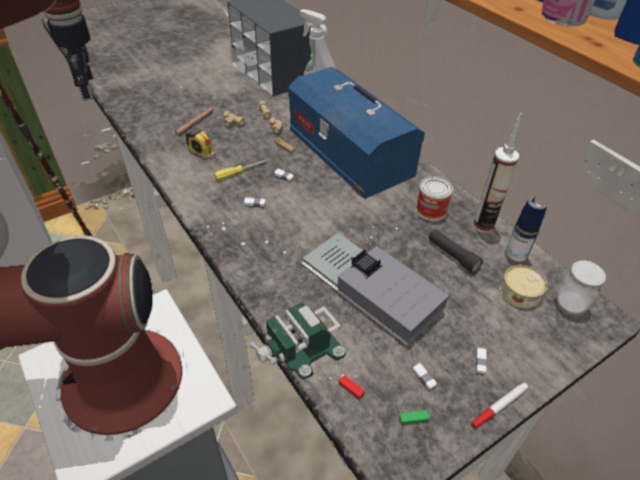

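View pics/top0.png

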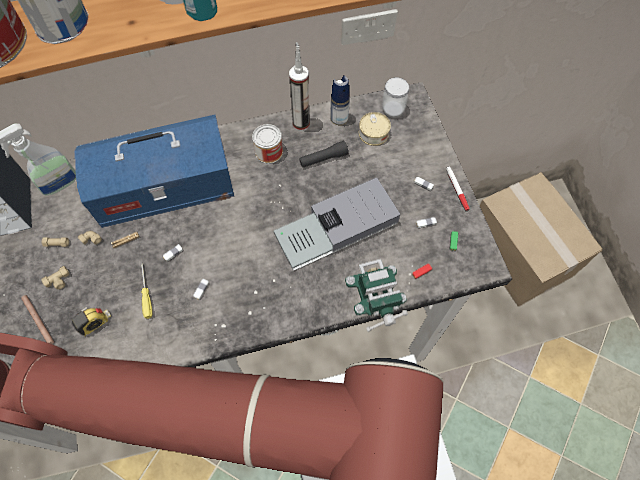

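Candidates, as scene px and top px:
- White packs: (283,174)/(173,252), (255,202)/(201,289), (425,376)/(427,222) and (482,360)/(425,183).
- Look-alikes to leave alone: red (351,387), green (414,417) and the white/red marker (500,405).
- Charger: cover centre at (392,290), tab at (366,262), deck at (337,258).

Next I'll fit silhouettes to both views and check them in a crop.

```bash
cat > h.py <<'E'
from plant import *
import cv2,numpy as np
from scipy.optimize import minimize
from scipy.spatial.transform import Rotation as R
CAL={n:get_calibration(n) for n in("scene","top")}
def proj(n,P):
    c=CAL[n];T=np.linalg.inv(c["pose"]);p=np.atleast_2d(P)@T[:3,:3].T+T[:3,3]
    p=p*[1,-1,-1]
    return cv2.projectPoints(p.reshape(-1,1,3),np.zeros(3),np.zeros(3),c["camera_matrix"],c["D"])[0].reshape(-1,2)
def ray(n,uv,z):
    c=CAL[n];q=cv2.undistortPoints(np.array(uv,float).reshape(-1,1,2),c["camera_matrix"],c["D"]).reshape(-1,2)
    d=np.c_[q[:,0],-q[:,1],-np.ones(len(q))]@c["pose"][:3,:3].T;o=c["pose"][:3,3]
    return o+d*((z-o[2])/d[:,2])[:,None]
def W(p,P):  # local->world for pose (x,y,yaw)
    c,s=np.cos(p[2]),np.sin(p[2]);P=np.atleast_2d(P).astype(float)
    return np.c_[p[0]+c*P[:,0]-s*P[:,1],p[1]+s*P[:,0]+c*P[:,1],P[:,2]]
def box(x0,x1,y0,y1,z0,z1):return np.array([[x,y,z] for x in(x0,x1) for y in(y0,y1) for z in(z0,z1)])
def hullmask(n,P,S=4):
    m=np.zeros((480*S,640*S),np.uint8);q=(proj(n,P)+.5)*S
    cv2.fillConvexPoly(m,cv2.convexHull(np.round(q*16).astype(np.int32)),1,shift=4)
    return m
def fit(masks,B,p0):  # masks {cam:bool}; maximise IoU of the hull of B at pose p
    sub={}
    for n,m in masks.items():
        ys,xs=np.nonzero(m);sub[n]=(max(ys.min()-15,0),ys.max()+15,max(xs.min()-15,0),xs.max()+15)
    def cost(v):
        p=[v[0],v[1],v[2]/5];t=0
        for n,m in masks.items():
            a,b,c,d=sub[n];S=4;h=np.zeros(((b-a)*S,(d-c)*S),np.uint8)
            q=(proj(n,W(p,B))+.5-[c,a])*S
            cv2.fillConvexPoly(h,cv2.convexHull(np.round(q*16).astype(np.int32)),1,shift=4)
            g=cv2.resize(m[a:b,c:d].astype(np.uint8),None,fx=S,fy=S,interpolation=cv2.INTER_NEAREST)
            t+=1-(h&g).sum()/max(1,(h|g).sum())
        return t/len(masks)
    best=None
    for y in p0[2]:
        x0=np.array([p0[0],p0[1],y*5]);sim=np.vstack([x0,x0+[.008,0,0],x0+[0,.008,0],x0+[0,0,1]])
        r=minimize(cost,x0,method="Nelder-Mead",options=dict(initial_simplex=sim,xatol=1e-4,fatol=1e-4))
        if best is None or r.fun<best.fun:best=r
    return np.array([best.x[0],best.x[1],best.x[2]/5]),1-best.fun
BAT=box(-.0085,.0085,-.025,.025,0,.014)
def whiteblob(f,uv,r=22):
    u,v=np.round(uv).astype(int);hs=cv2.cvtColor(f,cv2.COLOR_RGB2HSV)
    m=((f.min(2)>150)|((f[:,:,0]>f[:,:,2]+60)&(f[:,:,1]>f[:,:,2]+30)&(f[:,:,0]>130))).astype(np.uint8)
    w=np.zeros_like(m);w[max(v-r,0):v+r,max(u-r,0):u+r]=1
    m=cv2.morphologyEx(m,cv2.MORPH_CLOSE,np.ones((3,3)))*w
    k,l,st,ce=cv2.connectedComponentsWithStats(m)
    i=1+np.argmax(st[1:,4]);return l==i
def rel(P):  # world target TCP point -> shift in tool axes, normalised
    s=state();w,x,y,z=s["tool_rot"];return R.from_quat([x,y,z,w]).inv().apply(np.array(P)-s["tool_pos"])/.1
def toolyaw():
    w,x,y,z=state()["tool_rot"];a=R.from_quat([x,y,z,w]).as_matrix()[:,1];return np.arctan2(a[1],a[0])
E
python3 - <<'E'
from h import *
fr={n:grab_frame(n) for n in CAL}
px={"a":((283,174),(173,252)),"b":((255,202),(201,289)),"c":((425,376),(427,222)),"d":((482,360),(425,183))}
ov={n:cv2.resize(fr[n],None,fx=3,fy=3,interpolation=cv2.INTER_CUBIC) for n in CAL}
def draw(P):
    for n in CAL:cv2.polylines(ov[n],[np.round((cv2.convexHull(proj(n,P).astype(np.float32))+.5)*3).astype(np.int32)],True,(255,0,255),1)
for k,(s,t) in px.items():
    M={"scene":whiteblob(fr["scene"],s),"top":whiteblob(fr["top"],t)}
    c=(ray("scene",[s],.01)+ray("top",[t],.01))[0]/2
    p,i=fit(M,BAT,(c[0],c[1],[0,.8,1.57,2.36]));print(k,p.round(4),round(i,2),[int(m.sum()) for m in M.values()]);draw(W(p,BAT))
    for n in M: q,i=fit({n:M[n]},BAT,(p[0],p[1],[p[2]]));print("   ",n,q.round(4),round(i,2))
M={}
for n in CAL:
    for q in("charger","charger_cover","release_tab","battery0_center"):
        r=regions_of(n,q);print(n,q,[(round(a["score"],2),int(a["pixels"].sum()),np.argwhere(a["pixels"]).mean(0).round().tolist()) for a in r])
        if q=="charger_cover" and r:M[n]=r[0]["pixels"]
np.savez("cov.npz",**M)
a=ov["scene"][630:1050,870:1380];b=ov["top"][500:860,780:1260]
a=cv2.resize(a,(800,600))
cv2.imwrite("pics/c1.png",np.ascontiguousarray(a[:,:,::-1]));cv2.imwrite("pics/c2.png",cv2.resize(b,(800,600))[:,:,::-1])
E
```

```text
a [0.5522 0.3464 3.5541] 0.62 [91, 125]
    scene [0.5542 0.3515 3.4317] 0.57
    top [0.5526 0.3462 3.6387] 0.7
b [0.4373 0.2945 0.9048] 0.55 [68, 167]
    scene [0.4375 0.3021 1.1437] 0.36
    top [0.4379 0.2939 0.8998] 0.75
c [ 0.4655 -0.3023  3.0463] 0.53 [123, 142]
    scene [ 0.4706 -0.2753  2.9298] 0.38
    top [ 0.4654 -0.3036  3.1087] 0.71
d [ 0.579  -0.3369 -0.8291] 0.51 [113, 128]
    scene [ 0.5897 -0.3262 -0.9622] 0.41
    top [ 0.5796 -0.3383 -0.8749] 0.65
scene charger [(0.65, 7748, [286.0, 378.0])]
scene charger_cover [(0.64, 5917, [292.0, 391.0])]
scene release_tab [(0.84, 437, [262.0, 365.0])]
scene battery0_center [(0.68, 133, [175.0, 283.0])]
top charger [(0.72, 5766, [224.0, 338.0])]
top charger_cover [(0.8, 3623, [213.0, 356.0])]
top release_tab [(0.56, 315, [219.0, 330.0])]
top battery0_center [(0.56, 306, [219.0, 330.0]), (0.48, 176, [253.0, 173.0])]
```

Run:
```python
from h import *
M=dict(np.load("cov.npz"))
B=box(-.061,.061,-.084,.106,0.019,.054)
for z0 in(.0,.010,.019):
    B[:,2]=np.where(B[:,2]<.05,z0,.054)
    print(z0,fit(M,B,(.5,-.11,[.3,.5,.1])),[fit({n:M[n]},B,(.5,-.11,[.3]))[0].round(4) for n in M])
p,_=fit(M,B,(.5,-.11,[.3]))
im={n:cv2.imread(f"pics/{n}0.png") for n in M}
def crop(n,u,v,w,h,s):
    return cv2.resize(im[n][v-h//2:v+h//2,u-w//2:u+w//2],None,fx=s,fy=s,interpolation=cv2.INTER_CUBIC)
px={"a":((283,174),(173,252)),"b":((255,202),(201,289)),"c":((425,376),(427,222)),"d":((482,360),(425,183))}
top=np.hstack([crop("scene",375,285,160,120,2.5),crop("top",335,225,160,120,2.5)])
r=[np.hstack([crop(n,*px[k][i],40,28,5) for k in px]) for i,n in enumerate(("scene","top"))]
cv2.imwrite("pics/c3.png",np.vstack([top]+r))
```

```text
0.0 (array([ 0.52860208, -0.13531649,  0.18928299]), np.float64(0.91503980417396)) [array([ 0.5297, -0.1313,  0.2026]), array([ 0.529 , -0.1394,  0.1947])]
0.01 (array([ 0.52584045, -0.13614002,  0.19677472]), np.float64(0.942989858452316)) [array([ 0.5262, -0.1351,  0.1979]), array([ 0.5258, -0.1385,  0.1874])]
0.019 (array([ 0.52378115, -0.13791584,  0.19674131]), np.float64(0.939557762848223)) [array([ 0.5239, -0.138 ,  0.2028]), array([ 0.5241, -0.1393,  0.1976])]
```

View pics/c3.png

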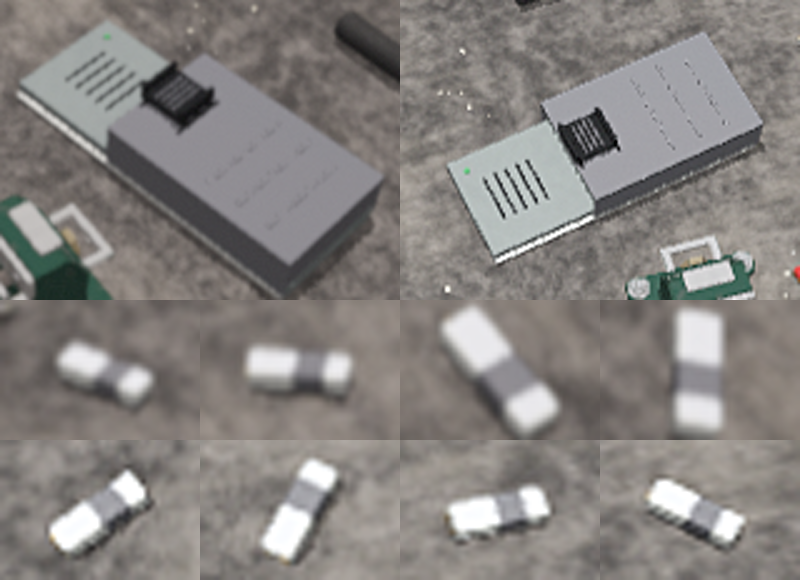

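Crop check: all four packs are white with a grey band. The charger's pale deck with its green LED sits on the robot-left (+y) side, and the tab is at the cover's +y edge. Next I'll refine both fits.

```bash
cat >> h.py <<'E'
def batblob(f,uv,r=20):
    u,v=np.round(uv).astype(int);x0,y0=max(u-r,0),max(v-r,0);c=f[y0:v+r,x0:u+r]
    w=(c.min(2)>135).astype(np.uint8);k,l,st,ce=cv2.connectedComponentsWithStats(w)
    keep=[i for i in range(1,k) if st[i,4]>=15 and np.hypot(*(ce[i]-[u-x0,v-y0]))<16]
    m=np.zeros(f.shape[:2],np.uint8)
    if keep:
        pts=np.argwhere(np.isin(l,keep))[:,::-1]+[x0,y0];cv2.fillConvexPoly(m,cv2.convexHull(pts.astype(np.int32)),1)
    return m>0
def bats(guess,fr=None,yaws=(0,.8,1.57,2.36)):
    fr=fr or {n:grab_frame(n) for n in CAL};out={}
    for k,g in guess.items():
        M={n:batblob(fr[n],proj(n,[g[0],g[1],.008])[0]) for n in CAL};M={n:m for n,m in M.items() if m.sum()>60}
        if not M:print(k,"not seen");continue
        p,i=fit(M,BAT,(g[0],g[1],yaws));p[2]%=np.pi;out[k]=p
        print(k,p.round(4),round(i,2),[(n,fit({n:m},BAT,(p[0],p[1],[p[2]]))[0].round(4).tolist()) for n,m in M.items()])
    return out
E
python3 - <<'E'
from h import *
fr={n:cv2.imread(f"pics/{n}0.png")[:,:,::-1] for n in CAL}
bats(dict(a=(.552,.346),b=(.437,.294),c=(.465,-.302),d=(.579,-.337)),fr)
p=[.5245,-.137,.197]
obs={"scene":{(-.056,.215):(302.2,261),(.056,.215):(327.8,233)},"top":{(.056,.215):None}}
for n in CAL:
  for q in [(-.056,.215,.019),(.056,.215,.019),(-.061,.106,.054),(.061,.106,.054),(-.061,-.084,.054),(.061,-.084,.054)]:
    o=np.array([295,225]) if n=="scene" else np.array([255-160,165]);print(n,q,((proj(n,W(p,q))[0]+.5-o)*2.5).round(1),W(p,q).round(3).tolist())
print(toolyaw())
E
```

```text
a [0.5542 0.3494 0.3942] 0.63 [('scene', [0.5542, 0.3494, 0.3927]), ('top', [0.5565, 0.348, 0.4161])]
b [0.4386 0.2969 0.791 ] 0.47 [('scene', [0.4386, 0.2968, 0.7913]), ('top', [0.4416, 0.2982, 0.6993])]
c [ 0.4672 -0.3     3.0528] 0.52 [('scene', [0.4672, -0.3, 3.0528]), ('top', [0.4395, -0.2759, 2.8005])]
d [ 0.5818 -0.3353  2.3507] 0.53 [('scene', [0.5818, -0.3353, 2.3507]), ('top', [0.5922, -0.3286, 2.1959])]
scene (-0.056, 0.215, 0.019) [16.7 82.8] [[0.428, 0.063, 0.019]]
scene (0.056, 0.215, 0.019) [104.9  20.5] [[0.537, 0.085, 0.019]]
scene (-0.061, 0.106, 0.054) [103.8 127.4] [[0.444, -0.045, 0.054]]
scene (0.061, 0.106, 0.054) [201.5  52.8] [[0.564, -0.021, 0.054]]
scene (-0.061, -0.084, 0.054) [286.7 265.7] [[0.481, -0.231, 0.054]]
scene (0.061, -0.084, 0.054) [382.1 176.5] [[0.601, -0.207, 0.054]]
top (-0.056, 0.215, 0.019) [493.  256.2] [[0.428, 0.063, 0.019]]
top (0.056, 0.215, 0.019) [446.  165.1] [[0.537, 0.085, 0.019]]
top (-0.061, 0.106, 0.054) [594.9 200.5] [[0.444, -0.045, 0.054]]
top (0.061, 0.106, 0.054) [539.8 102.5] [[0.564, -0.021, 0.054]]
top (-0.061, -0.084, 0.054) [763.7 123.9] [[0.481, -0.231, 0.054]]
top (0.061, -0.084, 0.054) [704.4  31.2] [[0.601, -0.207, 0.054]]
1.263971654347887
```

```bash
cat >> h.py <<'E'
CH=np.array([.5245,-.137,.197])
def pca(m,n,z=.007):
    q=ray(n,np.argwhere(m)[:,::-1],z)[:,:2];c=q.mean(0);w,v=np.linalg.eigh(np.cov((q-c).T))
    return c,(np.arctan2(v[1,1],v[0,1]))%np.pi,np.sqrt(12*w[::-1])
def bats2(guess,fr=None):
    fr=fr or {n:grab_frame(n) for n in CAL}
    for k,g in guess.items():
        for n in CAL:
            m=batblob(fr[n],proj(n,[g[0],g[1],.008])[0])
            if m.sum()<50:print(k,n,"not seen");continue
            c,y,s=pca(m,n);print(k,n,c.round(4),"yaw(long)",round(y,3),"size",s.round(3),int(m.sum()))
def wrap(a,per=2*np.pi):return (a+per/2)%per-per/2
def plan(wps,start=None,step=.045,ms=.097):
    """wps: list of (xyz, closing yaw or None, hand). prints rows in tool axes"""
    s=state();p=np.array(s["tool_pos"]) if start is None else np.array(start[0]);y=toolyaw() if start is None else start[1]
    for P,Y,h,*o in wps:
        P=np.array(P,float);st=o[0] if o else step;dy=0 if Y is None else Y-y
        n=max(1,int(np.ceil(np.linalg.norm(P-p)/st-1e-6)),int(np.ceil(abs(dy)/ms)));out=[]
        for i in range(n):
            d=(P-p)/(n-i);x=np.array([np.sin(y),-np.cos(y)]);yy=np.array([np.cos(y),np.sin(y)])
            # tool z down, y=(cos,sin), x = y x z
            t=np.round([d[:2]@x*-1 if False else d[0]*(-np.sin(y))+d[1]*np.cos(y),d[:2]@yy,-d[2]],4)/.1
            t[0]=-t[0];t=np.round(t,2);tw=round(-dy/n/.1,2)
            w=np.array([np.sin(y),-np.cos(y)])*t[0]+yy*t[1];p=p+np.r_[w,-t[2]]*.1;y-=tw*.1
            out.append((t.tolist(),tw))
        print("WP",P.round(3),"yaw",round(y,3),"hand",h)
        for r in out:print("  ",r[0],r[1])
def col(p,q):print("tool->",p,q)
E
python3 - <<'E'
from h import *
w,x,y,z=state()["tool_rot"];print(R.from_quat([x,y,z,w]).as_matrix().round(3))
fr={n:cv2.imread(f"pics/{n}0.png")[:,:,::-1] for n in CAL}
bats2(dict(a=(.552,.346),b=(.437,.294),c=(.465,-.302),d=(.579,-.337)),fr)
t=W(CH,[0,.084,0])[0]
plan([([t[0],t[1],.15],.197,0)])
E
```

```text
[[-0.953  0.302 -0.   ]
 [ 0.302  0.953 -0.   ]
 [ 0.    -0.    -1.   ]]
a scene [0.5541 0.35  ] yaw(long) 1.897 size [0.054 0.027] 138
a top [0.5689 0.3535] yaw(long) 0.439 size [0.065 0.044] 396
b scene [0.4384 0.297 ] yaw(long) 2.455 size [0.052 0.027] 158
b top [0.44   0.2891] yaw(long) 0.317 size [0.108 0.085] 1435
c scene [ 0.4674 -0.3005] yaw(long) 1.5 size [0.053 0.022] 302
c top [ 0.4571 -0.293 ] yaw(long) 1.986 size [0.099 0.089] 1197
d scene [ 0.5809 -0.3362] yaw(long) 0.792 size [0.056 0.019] 262
d top [ 0.6    -0.3432] yaw(long) 1.839 size [0.105 0.082] 1021
WP [ 0.508 -0.055  0.15 ] yaw 0.193 hand 0
   [0.3, -0.31, 0.06] 0.63
   [0.31, -0.29, 0.06] 0.63
   [0.33, -0.27, 0.06] 0.63
   [0.35, -0.25, 0.06] 0.63
   [0.36, -0.22, 0.06] 0.63
   [0.37, -0.2, 0.06] 0.63
   [0.39, -0.18, 0.06] 0.63
   [0.4, -0.15, 0.06] 0.63
   [0.41, -0.13, 0.06] 0.63
   [0.41, -0.1, 0.06] 0.63
   [0.42, -0.08, 0.06] 0.63
   [0.42, -0.05, 0.06] 0.63
   [0.43, -0.02, 0.06] 0.63
   [0.42, 0.01, 0.06] 0.63
   [0.43, 0.03, 0.06] 0.63
   [0.42, 0.06, 0.07] 0.63
   [0.42, 0.08, 0.06] 0.63
```

```bash
python3 - <<'E'
s=open("h.py").read()
a=s.index("            d=(P-p)/(n-i)");b=s.index("            t[0]=-t[0]")
s=s[:a]+"""            d=(P-p)/(n-i);x=np.array([-np.sin(y),np.cos(y)]);yy=np.array([np.cos(y),np.sin(y)])
            t=np.round(np.array([d[:2]@x,d[:2]@yy,-d[2]])/.1,2);tw=round(-(0 if Y is None else Y-y)/(n-i)/.1,2)
            w=x*t[0]+yy*t[1];p=p+np.r_[w,-t[2]]*.1;y-=tw*.1
"""+s[s.index("            out.append"):]
s=s.replace("(c.min(2)>135)","(c.min(2)>th)").replace("def batblob(f,uv,r=20):","def batblob(f,uv,r=20,th=135):").replace("[g[0],g[1],.008])[0])\n            if","[g[0],g[1],.008])[0],th=dict(scene=135,top=185)[n])\n            if")
open("h.py","w").write(s)
E
python3 - <<'E'
from h import *
fr={n:cv2.imread(f"pics/{n}0.png")[:,:,::-1] for n in CAL}
bats2(dict(a=(.552,.346),b=(.437,.294),c=(.465,-.302),d=(.579,-.337)),fr)
t=W(CH,[0,.084,0])[0]
plan([([t[0],t[1],.15],.197,0)])
E
```

```text
a scene [0.5541 0.35  ] yaw(long) 1.897 size [0.054 0.027] 138
a top [0.5519 0.3455] yaw(long) 2.009 size [0.05 0.02] 140
b scene [0.4384 0.297 ] yaw(long) 2.455 size [0.052 0.027] 158
b top [0.4361 0.2925] yaw(long) 2.489 size [0.051 0.019] 150
c scene [ 0.4674 -0.3005] yaw(long) 1.5 size [0.053 0.022] 302
c top [ 0.4654 -0.3048] yaw(long) 1.555 size [0.051 0.02 ] 134
d scene [ 0.5809 -0.3362] yaw(long) 0.792 size [0.056 0.019] 262
d top [ 0.5787 -0.3394] yaw(long) 0.771 size [0.051 0.019] 118
WP [ 0.508 -0.055  0.15 ] yaw 0.197 hand 0
   [-0.29, -0.31, 0.06] 0.63
   [-0.31, -0.29, 0.06] 0.63
   [-0.33, -0.27, 0.06] 0.63
   [-0.35, -0.25, 0.06] 0.63
   [-0.36, -0.22, 0.06] 0.63
   [-0.38, -0.2, 0.06] 0.63
   [-0.39, -0.18, 0.06] 0.63
   [-0.4, -0.15, 0.06] 0.63
   [-0.41, -0.13, 0.06] 0.63
   [-0.41, -0.1, 0.06] 0.62
   [-0.42, -0.08, 0.06] 0.63
   [-0.42, -0.05, 0.06] 0.62
   [-0.43, -0.02, 0.06] 0.63
   [-0.42, 0.01, 0.06] 0.62
   [-0.43, 0.03, 0.06] 0.63
   [-0.42, 0.06, 0.07] 0.62
   [-0.42, 0.08, 0.06] 0.63
```

Emit:
apply_moves:
  targets:
    - {"translation":[-0.29,-0.31,0.06],"twist":0.63,"hand":0}
    - {"translation":[-0.31,-0.29,0.06],"twist":0.63,"hand":0}
    - {"translation":[-0.33,-0.27,0.06],"twist":0.63,"hand":0}
    - {"translation":[-0.35,-0.25,0.06],"twist":0.63,"hand":0}
    - {"translation":[-0.36,-0.22,0.06],"twist":0.63,"hand":0}
    - {"translation":[-0.38,-0.2,0.06],"twist":0.63,"hand":0}
    - {"translation":[-0.39,-0.18,0.06],"twist":0.63,"hand":0}
    - {"translation":[-0.4,-0.15,0.06],"twist":0.63,"hand":0}

```text
time: 2.1
tool_pos: [0.3395, 0.2878, 0.2054]
tool_rot: [0.0, 0.395, 0.919, 0.0]
contact_force: [0.6, 1.2, -0.5]
gripper_width: -0.001
grasp_force: 0.0
```

Emit:
apply_moves:
  targets:
    - {"translation":[-0.41,-0.13,0.06],"twist":0.63,"hand":0}
    - {"translation":[-0.41,-0.1,0.06],"twist":0.62,"hand":0}
    - {"translation":[-0.42,-0.08,0.06],"twist":0.63,"hand":0}
    - {"translation":[-0.42,-0.05,0.06],"twist":0.62,"hand":0}
    - {"translation":[-0.43,-0.02,0.06],"twist":0.63,"hand":0}
    - {"translation":[-0.42,0.01,0.06],"twist":0.62,"hand":0}
    - {"translation":[-0.43,0.03,0.06],"twist":0.63,"hand":0}
    - {"translation":[-0.42,0.06,0.07],"twist":0.62,"hand":0}

```text
time: 2.9
tool_pos: [0.4905, -0.0183, 0.1565]
tool_rot: [0.001, 0.611, 0.792, 0.0]
contact_force: [-0.1, -1.0, 0.4]
gripper_width: -0.002
grasp_force: 0.0
```

Emit:
apply_moves:
  targets:
    - {"translation":[-0.42,0.08,0.06],"twist":0.63,"hand":0}
    - {"translation":[0,0,0.2],"twist":0,"hand":0}
    - {"translation":[0,0,0],"twist":0,"hand":0}

```text
time: 3.2
tool_pos: [0.5067, -0.0556, 0.1277]
tool_rot: [-0.003, 0.635, 0.773, -0.001]
contact_force: [-0.5, 1.3, -0.2]
gripper_width: -0.001
grasp_force: 0.0
```

Run:
```python
from h import *
s=state();print(s["time"],s["tool_pos"],toolyaw(),s["contact_force"])
t=W(CH,[0,.084,0])[0];print(t,rel([t[0],t[1],.09]))
f=grab_frame("scene");u,v=proj("scene",[t[0],t[1],.07])[0].astype(int)
f2=grab_frame("top");u2,v2=proj("top",[t[0],t[1],.07])[0].astype(int)
c=lambda f,u,v:cv2.resize(f[v-50:v+50,u-40:u+40],None,fx=5,fy=5,interpolation=cv2.INTER_CUBIC)
cv2.imwrite("pics/p1.png",np.hstack([c(f,u,v),c(f2,u2,v2)])[:,:,::-1])
print(u,v,u2,v2)
```

```text
3.2 [ 0.50668479 -0.05559427  0.12766164] 0.1948859544012163 [-0.45141379  1.29704318 -0.18262725]
[ 0.50805883 -0.05462471  0.        ] [0.0059002  0.0172138  0.37655228]
364 260 329 218
```

View pics/p1.png

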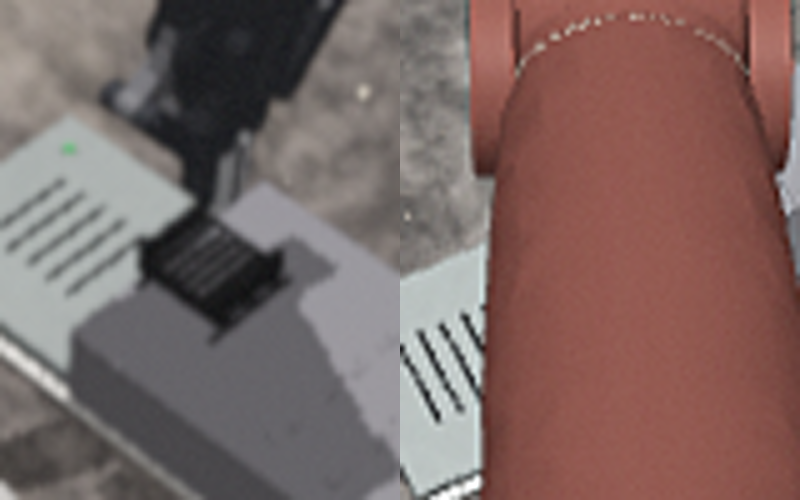

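The closed fingertips hang just above the tab trough (scene ≈(363,258)), so I'll lower onto it.

Emit:
apply_moves:
  targets:
    - {"translation":[0.005,0.015,0.2],"twist":0,"hand":0}
    - {"translation":[0,0,0.15],"twist":0,"hand":0}
    - {"translation":[0,0,0],"twist":0,"hand":0}

```text
time: 3.6
tool_pos: [0.5079, -0.053, 0.0933]
tool_rot: [-0.002, 0.634, 0.774, -0.001]
contact_force: [-0.8, 0.1, 0.3]
gripper_width: 0.002
grasp_force: 0.0
```

Emit:
apply_moves:
  targets:
    - {"translation":[0,0,0.03],"twist":0,"hand":0}
    - {"translation":[0,0,0.03],"twist":0,"hand":0}
    - {"translation":[0,0,0],"twist":0,"hand":0}

```text
time: 3.9
tool_pos: [0.5098, -0.0541, 0.0896]
tool_rot: [0.0, 0.634, 0.773, 0.0]
contact_force: [0.2, -0.2, -0.7]
gripper_width: 0.003
grasp_force: 0.0
```

Emit:
apply_moves:
  targets:
    - {"translation":[0,0,0.03],"twist":0,"hand":0}
    - {"translation":[0,0,0.02],"twist":0,"hand":0}
    - {"translation":[0,0,0],"twist":0,"hand":0}

```text
time: 4.2
tool_pos: [0.5103, -0.0543, 0.085]
tool_rot: [0.001, 0.634, 0.773, 0.0]
contact_force: [0.1, 0.5, 3.6]
gripper_width: 0.002
grasp_force: 2.0
```

Emit:
apply_moves:
  targets:
    - {"translation":[0,0,0.01],"twist":0,"hand":0}
    - {"translation":[0,0,0],"twist":0,"hand":0}

```text
time: 4.4
tool_pos: [0.5102, -0.0543, 0.0839]
tool_rot: [0.001, 0.634, 0.773, 0.0]
contact_force: [0.6, 0.4, 5.5]
gripper_width: 0.002
grasp_force: 2.4
```

Emit:
apply_moves:
  targets:
    - {"translation":[0,0,0.02],"twist":0,"hand":0}
    - {"translation":[0,0,0.01],"twist":0,"hand":0}
    - {"translation":[0,0,0],"twist":0,"hand":0}

```text
time: 4.7
tool_pos: [0.5103, -0.0543, 0.0811]
tool_rot: [0.001, 0.634, 0.773, 0.0]
contact_force: [-0.6, -0.1, 7.1]
gripper_width: -0.001
grasp_force: 3.3
```

Emit:
apply_moves:
  targets:
    - {"translation":[0.05,0,0],"twist":0,"hand":0}
    - {"translation":[0.05,0,0],"twist":0,"hand":0}
    - {"translation":[0.05,0,0],"twist":0,"hand":0}
    - {"translation":[0,0,0],"twist":0,"hand":0}

```text
time: 5.1
tool_pos: [0.5073, -0.0394, 0.0813]
tool_rot: [0.001, 0.634, 0.773, 0.0]
contact_force: [-0.8, 0.1, 5.7]
gripper_width: 0.001
grasp_force: 3.3
```

Emit:
apply_moves:
  targets:
    - {"translation":[0.1,0,0],"twist":0,"hand":0}
    - {"translation":[0.1,0,0],"twist":0,"hand":0}
    - {"translation":[0.15,0,0],"twist":0,"hand":0}
    - {"translation":[0.15,0,0],"twist":0,"hand":0}
    - {"translation":[0.15,0,0],"twist":0,"hand":0}
    - {"translation":[0.15,0,0],"twist":0,"hand":0}
    - {"translation":[0.15,0,0],"twist":0,"hand":0}
    - {"translation":[0.15,0,0],"twist":0,"hand":0}

```text
time: 5.9
tool_pos: [0.4858, 0.0683, 0.0813]
tool_rot: [0.001, 0.634, 0.773, -0.0]
contact_force: [-0.2, -1.5, 6.7]
gripper_width: -0.001
grasp_force: 3.3
```

Emit:
apply_moves:
  targets:
    - {"translation":[0.1,0,0],"twist":0,"hand":0}
    - {"translation":[0.1,0,0],"twist":0,"hand":0}
    - {"translation":[0.07,0,0],"twist":0,"hand":0}
    - {"translation":[0,0,0],"twist":0,"hand":0}

```text
time: 6.3
tool_pos: [0.4803, 0.0956, 0.0812]
tool_rot: [0.0, 0.634, 0.773, 0.001]
contact_force: [-1.0, 1.5, 7.3]
gripper_width: -0.001
grasp_force: 3.3
```

Emit:
apply_moves:
  targets:
    - {"translation":[0.05,0,0],"twist":0,"hand":0}
    - {"translation":[0,0,0],"twist":0,"hand":0}

```text
time: 6.5
tool_pos: [0.4795, 0.1, 0.0812]
tool_rot: [0.001, 0.634, 0.773, 0.0]
contact_force: [-0.9, 1.2, 8.0]
gripper_width: 0.002
grasp_force: 3.3
```

Emit:
apply_moves:
  targets:
    - {"translation":[0.04,0,0],"twist":0,"hand":0}
    - {"translation":[0.02,0,0],"twist":0,"hand":0}
    - {"translation":[0,0,0],"twist":0,"hand":0}

```text
time: 6.8
tool_pos: [0.4788, 0.1049, 0.0814]
tool_rot: [0.002, 0.634, 0.773, -0.0]
contact_force: [0.6, -2.5, 6.6]
gripper_width: 0.001
grasp_force: 3.3
```

Emit:
apply_moves:
  targets:
    - {"translation":[0.02,0,0],"twist":0,"hand":0}
    - {"translation":[0,0,0],"twist":0,"hand":0}

```text
time: 7.0
tool_pos: [0.4785, 0.1067, 0.0814]
tool_rot: [0.002, 0.634, 0.773, -0.0]
contact_force: [-0.0, -4.4, 6.5]
gripper_width: -0.004
grasp_force: 3.6
```

Emit:
apply_moves:
  targets:
    - {"translation":[0.03,0,0],"twist":0,"hand":0}
    - {"translation":[0,0,0],"twist":0,"hand":0}

```text
time: 7.2
tool_pos: [0.4784, 0.1072, 0.0815]
tool_rot: [0.004, 0.634, 0.774, -0.002]
contact_force: [2.4, -13.8, 6.5]
gripper_width: -0.0
grasp_force: 10.1
```

Emit:
apply_moves:
  targets:
    - {"translation":[-0.07,0,0],"twist":0,"hand":0}
    - {"translation":[0,0,-0.2],"twist":0,"hand":0}
    - {"translation":[0,0,-0.4],"twist":0,"hand":0}
    - {"translation":[0,0,-0.4],"twist":0,"hand":0}
    - {"translation":[0.4,-0.3,-0.2],"twist":0,"hand":0.55}
    - {"translation":[0.4,-0.3,-0.2],"twist":0,"hand":0.55}
    - {"translation":[0.3,-0.3,-0.2],"twist":0,"hand":0.55}

```text
time: 7.9
tool_pos: [0.3719, 0.1898, 0.2372]
tool_rot: [-0.001, 0.634, 0.773, -0.001]
contact_force: [0.2, 1.2, 0.4]
gripper_width: 0.506
grasp_force: 0.0
```

Run:
```python
from h import *
f={n:grab_frame(n) for n in CAL}
for n in f:
    cv2.imwrite(f"pics/{n}1.png",f[n][:,:,::-1])
    for q in("tab_pad","cradle_knob","cradle_contacts","bay_floor","cradle_trough"):
        print(n,q,[(np.round(r["point"],4).tolist(),round(r["score"],2)) for r in recognise(n,q)])
print("pred knob",W(CH,[0,0,.046]),"tab",W(CH,[0,.242,.066]))
c=lambda f,u,v:cv2.resize(f[v-60:v+60,u-50:u+50],None,fx=4,fy=4,interpolation=cv2.INTER_CUBIC)
o=[]
for n in f:
    u,v=proj(n,[.5245,-.11,.04])[0].astype(int);print(u,v);o.append(c(f[n],u,v))
cv2.imwrite("pics/p2.png",np.hstack(o)[:,:,::-1])
```

```text
scene tab_pad [([0.4755, 0.0936, 0.0667], 0.57), ([0.4588, -0.3033, 0.0103], 0.52)]
scene cradle_knob [([0.5196, -0.1479, 0.0189], 0.74)]
scene cradle_contacts [([0.5195, -0.1461, 0.0189], 0.81)]
scene bay_floor [([0.4787, -0.0185, 0.0577], 0.78)]
scene cradle_trough [([0.5168, -0.1483, 0.0192], 0.91)]
top tab_pad []
top cradle_knob [([0.5216, -0.141, 0.0186], 0.95)]
top cradle_contacts [([0.5239, -0.1407, 0.021], 0.98), ([0.5491, 0.3418, 0.0168], 0.54)]
top bay_floor [([0.489, -0.0142, 0.0552], 0.79)]
top cradle_trough [([0.5234, -0.1423, 0.0188], 0.8), ([0.5481, 0.3421, 0.0149], 0.24)]
pred knob [[ 0.5245 -0.137   0.046 ]] tab [[0.47713377 0.10031928 0.066     ]]
386 283
348 213
```

View pics/p2.png

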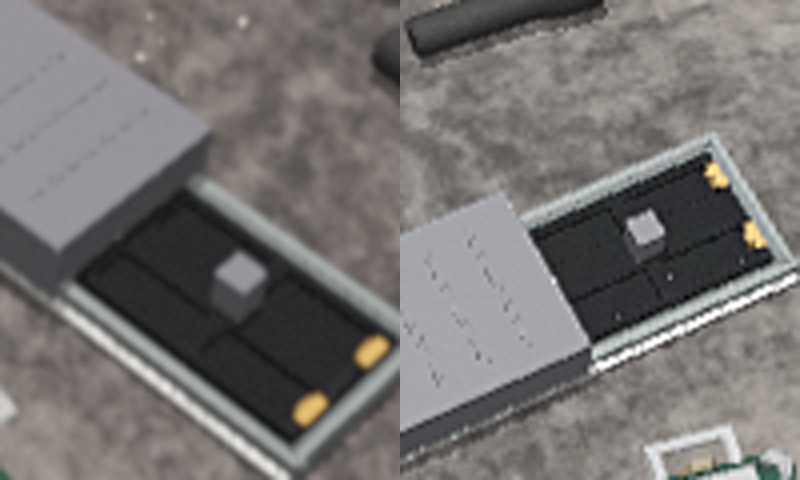

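The cover is fully open. The cradle's brass ends are at the −y end, and the knob top is at scene ≈(396,290) and top ≈(360,210).

Run:
```python
from h import *
print(ray("scene",[(396,290.3)],.046),ray("top",[(359.3,209.6)],.046))
# bay wall outline by corners for charger check
for n in CAL:
    print(n,(proj(n,W(CH,[[-.056,-.083,.019],[.056,-.083,.019],[0,0,.046]]))).round(1))
K=[.5245,-.137]
plan([([K[0],K[1],.16],.197,.55),([K[0],K[1],.07],.197,.55)])
```

```text
[[ 0.52740567 -0.13761424  0.046     ]] [[ 0.52406111 -0.13840259  0.046     ]]
scene [[407.9 339.5]
 [442.2 307. ]
 [394.7 290.7]]
top [[396.9 219.2]
 [375.6 185.6]
 [358.7 209.6]]
WP [ 0.524 -0.137  0.16 ] yaw 0.197 hand 0.55
   [-0.39, 0.09, 0.09] -0.0
   [-0.39, 0.09, 0.08] -0.0
   [-0.39, 0.09, 0.09] -0.0
   [-0.39, 0.1, 0.08] -0.0
   [-0.39, 0.09, 0.09] -0.0
   [-0.38, 0.1, 0.08] -0.0
   [-0.39, 0.09, 0.09] -0.0
   [-0.38, 0.1, 0.08] -0.01
   [-0.39, 0.09, 0.09] -0.0
WP [ 0.524 -0.137  0.07 ] yaw 0.197 hand 0.55
   [0.0, 0.0, 0.45] -0.0
   [0.0, 0.0, 0.45] -0.0
```

Emit:
apply_moves:
  targets:
    - {"translation":[-0.39,0.09,0.09],"twist":0,"hand":0.55}
    - {"translation":[-0.39,0.09,0.08],"twist":0,"hand":0.55}
    - {"translation":[-0.39,0.09,0.09],"twist":0,"hand":0.55}
    - {"translation":[-0.39,0.1,0.08],"twist":0,"hand":0.55}
    - {"translation":[-0.39,0.09,0.09],"twist":0,"hand":0.55}
    - {"translation":[-0.39,0.1,0.08],"twist":0,"hand":0.55}
    - {"translation":[-0.39,0.1,0.09],"twist":0,"hand":0.55}
    - {"translation":[-0.39,0.1,0.08],"twist":0,"hand":0.55}

```text
time: 9.3
tool_pos: [0.5097, -0.104, 0.1687]
tool_rot: [-0.0, 0.635, 0.773, -0.0]
contact_force: [-0.5, -0.1, -0.7]
gripper_width: 0.548
grasp_force: 0.0
```

Emit:
apply_moves:
  targets:
    - {"translation":[-0.39,0.1,0.09],"twist":0,"hand":0.55}
    - {"translation":[0,0,0.4],"twist":0,"hand":0.55}
    - {"translation":[0,0,0.4],"twist":0,"hand":0.55}
    - {"translation":[0,0,0.2],"twist":0,"hand":0.55}
    - {"translation":[0,0,0.1],"twist":0,"hand":0.55}
    - {"translation":[0,0,0],"twist":0,"hand":0.55}

```text
time: 9.9
tool_pos: [0.5257, -0.138, 0.0488]
tool_rot: [-0.002, 0.634, 0.773, -0.0]
contact_force: [-0.4, -0.3, -0.8]
gripper_width: 0.549
grasp_force: 0.0
```

Run:
```python
from h import *
s=state();print(s["tool_pos"],s["contact_force"],toolyaw(),rel([.5257,-.138,.048]))
```

```text
[ 0.52567009 -0.13798178  0.04881873] [-0.43424249 -0.28670031 -0.82543347] 0.19663714089030823 [-0.00025227  0.00028049  0.0081861 ]
```

Emit:
apply_moves:
  targets:
    - {"translation":[0,0,0],"twist":0,"hand":0}
    - {"translation":[0,0,0],"twist":0,"hand":0}
    - {"translation":[0,0,0],"twist":0,"hand":0}
    - {"translation":[0,0,0],"twist":0,"hand":0}
    - {"translation":[0,0,0],"twist":0,"hand":0}

```text
time: 10.4
tool_pos: [0.5283, -0.1387, 0.0527]
tool_rot: [0.002, 0.634, 0.773, 0.001]
contact_force: [-0.5, -0.2, 6.0]
gripper_width: 0.216
grasp_force: 62.5
```

Emit:
apply_moves:
  targets:
    - {"translation":[0,0,-0.05],"twist":0,"hand":0}
    - {"translation":[0,0,-0.1],"twist":0,"hand":0}
    - {"translation":[0,0,-0.15],"twist":0,"hand":0}
    - {"translation":[-0.15,0,-0.05],"twist":0,"hand":0}
    - {"translation":[0,0,0],"twist":0,"hand":0}

```text
time: 10.9
tool_pos: [0.5312, -0.1549, 0.0877]
tool_rot: [0.002, 0.635, 0.773, 0.0]
contact_force: [0.5, -0.5, -0.5]
gripper_width: 0.214
grasp_force: 61.6
```

Run:
```python
from h import *
s=state();print(s["tool_pos"],s["contact_force"],s["gripper_width"],s["joint_pos"].round(2),toolyaw())
print([ (q,[(np.round(r["point"],3).tolist(),round(r["score"],2)) for r in recognise(n,q)]) for n in [0] for n in [] for q in []])
f=grab_frame("scene");u,v=proj("scene",[.5245,-.13,.04])[0].astype(int)
cv2.imwrite("pics/p3.png",cv2.resize(f[v-90:v+90,u-120:u+120],None,fx=3,fy=3)[:,:,::-1])
print("vise",ray("scene",[(305,335)],.05))
```

```text
[ 0.5311645  -0.15486985  0.0877302 ] [ 0.47067909 -0.49288755 -0.50465533] 0.2137083285294671 [-0.42  0.04  1.91 -0.    1.18 -0.61] 0.19591613815900516
[]
vise [[ 0.31399223 -0.13058288  0.05      ]]
```

View pics/p3.png

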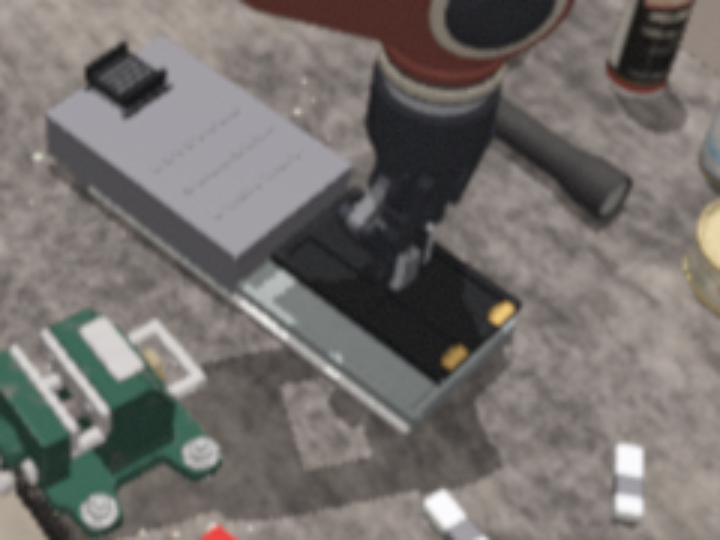

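The cradle is held level just above the bay, with its brass end at −y (scene ≈(430,330)). It's clear of the cover and the vise, so I'll turn it a half turn.

Emit:
apply_moves:
  targets:
    - {"translation":[0,0,0],"twist":0.5,"hand":0}
    - {"translation":[0,0,0],"twist":0.9,"hand":0}
    - {"translation":[0,0,0],"twist":1,"hand":0}
    - {"translation":[0,0,0],"twist":1,"hand":0}
    - {"translation":[0,0,0],"twist":1,"hand":0}
    - {"translation":[0,0,0],"twist":1,"hand":0}
    - {"translation":[0,0,0],"twist":1,"hand":0}
    - {"translation":[0,0,0],"twist":1,"hand":0}

```text
time: 11.75
tool_pos: [0.5291, -0.1527, 0.0848]
tool_rot: [-0.001, 0.872, 0.49, -0.0]
contact_force: [-0.8, 0.1, -0.7]
gripper_width: 0.215
grasp_force: 61.5
```

Emit:
apply_moves:
  targets:
    - {"translation":[0,0,0],"twist":1,"hand":0}
    - {"translation":[0,0,0],"twist":1,"hand":0}
    - {"translation":[0,0,0],"twist":1,"hand":0}
    - {"translation":[0,0,0],"twist":1,"hand":0}
    - {"translation":[0,0,0],"twist":1,"hand":0}
    - {"translation":[0,0,0],"twist":1,"hand":0}
    - {"translation":[0,0,0],"twist":1,"hand":0}
    - {"translation":[0,0,0],"twist":1,"hand":0}

```text
time: 12.55
tool_pos: [0.5291, -0.1527, 0.0848]
tool_rot: [-0.0, 0.994, 0.111, -0.001]
contact_force: [-0.1, 0.2, -0.7]
gripper_width: 0.215
grasp_force: 61.5
```

Emit:
apply_moves:
  targets:
    - {"translation":[0,0,0],"twist":1,"hand":0}
    - {"translation":[0,0,0],"twist":1,"hand":0}
    - {"translation":[0,0,0],"twist":1,"hand":0}
    - {"translation":[0,0,0],"twist":1,"hand":0}
    - {"translation":[0,0,0],"twist":1,"hand":0}
    - {"translation":[0,0,0],"twist":1,"hand":0}
    - {"translation":[0,0,0],"twist":1,"hand":0}
    - {"translation":[0,0,0],"twist":1,"hand":0}

```text
time: 13.35
tool_pos: [0.5291, -0.1527, 0.0848]
tool_rot: [-0.0, 0.959, -0.284, -0.001]
contact_force: [0.8, -0.2, -1.6]
gripper_width: 0.215
grasp_force: 61.5
```

Emit:
apply_moves:
  targets:
    - {"translation":[0,0,0],"twist":1,"hand":0}
    - {"translation":[0,0,0],"twist":1,"hand":0}
    - {"translation":[0,0,0],"twist":1,"hand":0}
    - {"translation":[0,0,0],"twist":1,"hand":0}
    - {"translation":[0,0,0],"twist":1,"hand":0}
    - {"translation":[0,0,0],"twist":1,"hand":0}
    - {"translation":[0,0,0],"twist":1,"hand":0}
    - {"translation":[0,0,0],"twist":0,"hand":0}

```text
time: 14.15
tool_pos: [0.5292, -0.1527, 0.0848]
tool_rot: [0.0, 0.804, -0.594, -0.001]
contact_force: [-0.4, 0.4, -1.6]
gripper_width: 0.217
grasp_force: 61.5
```

Run:
```python
from h import *
s=state();print(s["tool_pos"],s["contact_force"],s["gripper_width"],s["grasp_force"],s["joint_pos"].round(2),toolyaw(),.1966-np.pi)
print(rel([.5283,-.1387,.0877]))
f=grab_frame("scene");u,v=proj("scene",[.5245,-.13,.04])[0].astype(int)
cv2.imwrite("pics/p4.png",cv2.resize(f[v-90:v+90,u-120:u+120],None,fx=3,fy=3)[:,:,::-1])
```

```text
[ 0.52917415 -0.15270443  0.08484189] [-0.35238071  0.38774294 -1.62306823] 0.21711329237341404 61.542216539382935 [-0.42  0.04  1.92  0.    1.18  2.43] -2.8430844867592664 -2.944992653589793
[-0.13644993 -0.03280592 -0.02847634]
```

View pics/p4.png

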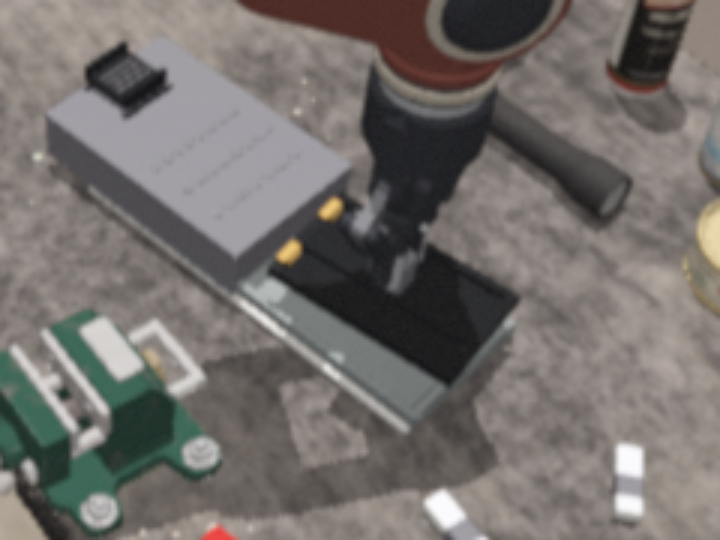

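The half turn is nearly done: the brass ends now face the cover at scene ≈(386,235). I'll finish the twist, centre over the bay and lower with force checks.

Emit:
apply_moves:
  targets:
    - {"translation":[0,0,0],"twist":1,"hand":0}
    - {"translation":[-0.14,-0.01,0],"twist":0.02,"hand":0}
    - {"translation":[0,0,0.1],"twist":0,"hand":0}
    - {"translation":[0,0,0.06],"twist":0,"hand":0}
    - {"translation":[0,0,0],"twist":0,"hand":0}

```text
time: 14.7
tool_pos: [0.5266, -0.1383, 0.0675]
tool_rot: [0.001, 0.774, -0.634, -0.002]
contact_force: [-0.6, -0.1, -2.9]
gripper_width: 0.215
grasp_force: 61.6
```

Emit:
apply_moves:
  targets:
    - {"translation":[0,0,0.05],"twist":0,"hand":0}
    - {"translation":[0,0,0.05],"twist":0,"hand":0}
    - {"translation":[0,0,0],"twist":0,"hand":0}

```text
time: 15.0
tool_pos: [0.5272, -0.1388, 0.0584]
tool_rot: [0.0, 0.773, -0.634, -0.001]
contact_force: [-0.2, 0.2, -1.6]
gripper_width: 0.216
grasp_force: 61.6
```

Emit:
apply_moves:
  targets:
    - {"translation":[0,0,0.04],"twist":0,"hand":0}
    - {"translation":[0,0,0.03],"twist":0,"hand":0}
    - {"translation":[0,0,0],"twist":0,"hand":0}

```text
time: 15.3
tool_pos: [0.5285, -0.1387, 0.0541]
tool_rot: [-0.0, 0.773, -0.634, -0.0]
contact_force: [-3.8, 5.3, 9.0]
gripper_width: 0.216
grasp_force: 62.8
```

Emit:
apply_moves:
  targets:
    - {"translation":[0,0,0.03],"twist":0,"hand":0}
    - {"translation":[0,0,0],"twist":0,"hand":0}

```text
time: 15.5
tool_pos: [0.5288, -0.1387, 0.0539]
tool_rot: [-0.0, 0.773, -0.634, -0.001]
contact_force: [-12.4, 8.2, 25.6]
gripper_width: 0.214
grasp_force: 65.0
```

Emit:
apply_moves:
  targets:
    - {"translation":[0,0,-0.06],"twist":0,"hand":0}
    - {"translation":[-0.02,0.02,0],"twist":0,"hand":0}
    - {"translation":[0,0,0],"twist":0,"hand":0}

```text
time: 15.8
tool_pos: [0.5251, -0.1372, 0.055]
tool_rot: [0.0, 0.773, -0.634, -0.0]
contact_force: [0.2, -1.2, -2.0]
gripper_width: 0.213
grasp_force: 61.5
```

Emit:
apply_moves:
  targets:
    - {"translation":[0,0,0.03],"twist":0,"hand":0}
    - {"translation":[0,0,0.03],"twist":0,"hand":0}
    - {"translation":[0,0,0],"twist":0,"hand":0}

```text
time: 16.1
tool_pos: [0.5257, -0.1375, 0.0526]
tool_rot: [0.001, 0.773, -0.634, -0.001]
contact_force: [-11.2, 4.4, 23.8]
gripper_width: 0.218
grasp_force: 64.7
```

Emit:
apply_moves:
  targets:
    - {"translation":[-0.01,0.02,-0.01],"twist":0,"hand":0}
    - {"translation":[0,0,0],"twist":0,"hand":0}

```text
time: 16.3
tool_pos: [0.5253, -0.1375, 0.0527]
tool_rot: [-0.001, 0.773, -0.634, 0.002]
contact_force: [1.0, -0.4, 10.7]
gripper_width: 0.211
grasp_force: 62.9
```

Emit:
apply_moves:
  targets:
    - {"translation":[-0.01,0.01,0.01],"twist":0,"hand":0}
    - {"translation":[0,0,0],"twist":0,"hand":0}

```text
time: 16.5
tool_pos: [0.5253, -0.1374, 0.0527]
tool_rot: [-0.001, 0.773, -0.634, 0.003]
contact_force: [1.3, -1.7, 11.7]
gripper_width: 0.215
grasp_force: 63.1
```

Emit:
apply_moves:
  targets:
    - {"translation":[0,0,0],"twist":0,"hand":0.55}
    - {"translation":[0,0,0],"twist":0,"hand":0.55}
    - {"translation":[0,0,0],"twist":0,"hand":0.55}
    - {"translation":[0,0,-0.2],"twist":0,"hand":0.5}
    - {"translation":[0,0,-0.4],"twist":0,"hand":0.5}
    - {"translation":[0,0,-0.45],"twist":0,"hand":0.5}

```text
time: 17.1
tool_pos: [0.5203, -0.1353, 0.1528]
tool_rot: [0.001, 0.773, -0.634, -0.003]
contact_force: [1.4, -0.6, 0.0]
gripper_width: 0.498
grasp_force: 0.0
```

Run:
```python
from h import *
print(state()["tool_pos"],toolyaw())
plan([([.437,.295,.14],.90-np.pi,.4)])
```

```text
[ 0.52030738 -0.13528078  0.1528321 ] -2.945049285042402
WP [0.437 0.295 0.14 ] yaw -2.242 hand 0.4
   [-0.44, -0.0, 0.01] -0.7
   [-0.44, -0.03, 0.01] -0.7
   [-0.43, -0.06, 0.01] -0.7
   [-0.43, -0.09, 0.01] -0.7
   [-0.42, -0.13, 0.01] -0.71
   [-0.41, -0.15, 0.02] -0.7
   [-0.4, -0.18, 0.01] -0.71
   [-0.38, -0.21, 0.02] -0.7
   [-0.37, -0.24, 0.01] -0.71
   [-0.35, -0.26, 0.02] -0.7
```

Emit:
apply_moves:
  targets:
    - {"translation":[-0.44,0,0.01],"twist":-0.7,"hand":0.45}
    - {"translation":[-0.44,-0.03,0.01],"twist":-0.7,"hand":0.45}
    - {"translation":[-0.43,-0.06,0.01],"twist":-0.7,"hand":0.45}
    - {"translation":[-0.43,-0.09,0.01],"twist":-0.7,"hand":0.45}
    - {"translation":[-0.42,-0.13,0.01],"twist":-0.71,"hand":0.45}
    - {"translation":[-0.41,-0.15,0.02],"twist":-0.7,"hand":0.45}
    - {"translation":[-0.4,-0.18,0.01],"twist":-0.71,"hand":0.45}
    - {"translation":[-0.38,-0.21,0.02],"twist":-0.7,"hand":0.45}

```text
time: 17.9
tool_pos: [0.4538, 0.2094, 0.1438]
tool_rot: [0.0, 0.919, -0.394, -0.0]
contact_force: [0.1, -0.4, -0.8]
gripper_width: 0.451
grasp_force: 0.0
```

Emit:
apply_moves:
  targets:
    - {"translation":[-0.37,-0.24,0.01],"twist":-0.71,"hand":0.45}
    - {"translation":[-0.35,-0.26,0.02],"twist":-0.7,"hand":0.45}
    - {"translation":[0,0,0],"twist":0,"hand":0.45}

```text
time: 18.2
tool_pos: [0.4367, 0.2976, 0.1405]
tool_rot: [-0.0, 0.945, -0.326, -0.001]
contact_force: [-0.5, 0.1, 0.0]
gripper_width: 0.446
grasp_force: 0.0
```

```bash
cat >> h.py <<'E'
G=dict(a=(.552,.347),b=(.437,.294),c=(.465,-.302),d=(.579,-.338))
E
python3 - <<'E'
from h import *
s=state();print(s["time"],s["tool_pos"],toolyaw(),s["joint_pos"].round(2))
f={n:grab_frame(n) for n in CAL};bats2(G,f)
for n in f:
    cv2.imwrite(f"pics/{n}2.png",f[n][:,:,::-1])
o=[]
for n,P in(("scene",[.515,-.12,.02]),("top",[.515,-.12,.02])):
    u,v=proj(n,P)[0].astype(int);o.append(cv2.resize(f[n][v-60:v+60,u-50:u+50],None,fx=4,fy=4,interpolation=cv2.INTER_CUBIC))
cv2.imwrite("pics/p5.png",np.hstack(o)[:,:,::-1])
E
```

```text
18.2 [0.43670496 0.29762596 0.14046763] -2.2354123196648334 [ 0.46 -0.08  1.94  0.    1.28  2.69]
a scene [0.5541 0.3501] yaw(long) 1.89 size [0.054 0.027] 139
a top not seen
b scene [0.4524 0.3011] yaw(long) 0.073 size [0.066 0.048] 343
b top not seen
c scene [ 0.4675 -0.3006] yaw(long) 1.489 size [0.053 0.023] 316
c top [ 0.4654 -0.3048] yaw(long) 1.555 size [0.051 0.02 ] 134
d scene [ 0.5798 -0.3406] yaw(long) 0.91 size [0.062 0.023] 338
d top [ 0.5787 -0.3394] yaw(long) 0.771 size [0.051 0.019] 118
```

View pics/p5.png

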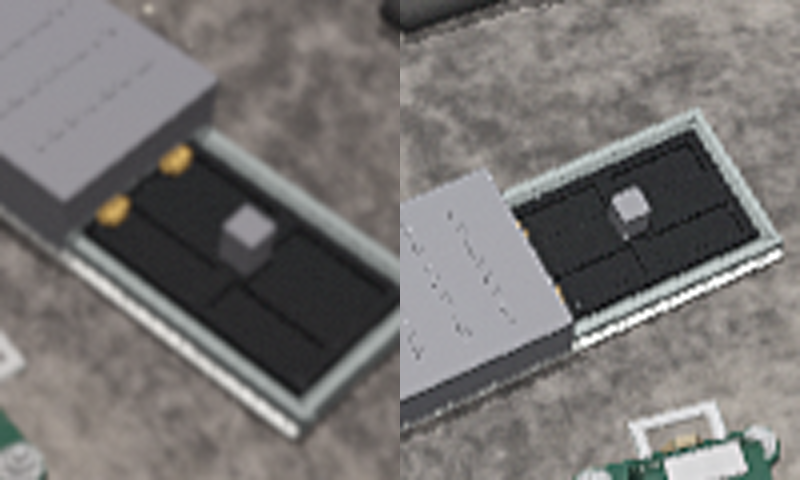

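The cradle is seated flush, with its brass at the cover (+y) end: scene crop (113,208) and (175,158). Now I'll grasp pack b.

Emit:
apply_moves:
  targets:
    - {"translation":[0.02,0.02,0.4],"twist":0,"hand":0.45}
    - {"translation":[0,0,0.4],"twist":0,"hand":0.45}
    - {"translation":[0,0,0.2],"twist":0,"hand":0.45}
    - {"translation":[0,0,0.12],"twist":0,"hand":0.45}
    - {"translation":[0,0,0],"twist":0,"hand":0.45}

```text
time: 18.8
tool_pos: [0.438, 0.2895, 0.0276]
tool_rot: [0.001, 0.944, -0.33, -0.001]
contact_force: [-0.1, 0.4, 0.0]
gripper_width: 0.452
grasp_force: 0.0
```

Emit:
apply_moves:
  targets:
    - {"translation":[0,0,0],"twist":0,"hand":0}
    - {"translation":[0,0,0],"twist":0,"hand":0}
    - {"translation":[0,0,0],"twist":0,"hand":0}
    - {"translation":[0,0,0],"twist":0,"hand":0}
    - {"translation":[0,0,0],"twist":0,"hand":0}

```text
time: 19.3
tool_pos: [0.4404, 0.2917, 0.0313]
tool_rot: [-0.001, 0.944, -0.329, 0.001]
contact_force: [-0.2, -1.4, 6.7]
gripper_width: 0.169
grasp_force: 59.4
```

```bash
cat >> h.py <<'E'
CR=np.array([.5253,-.1374,.197])
E
python3 - <<'E'
from h import *
s=state();print(s["tool_pos"],toolyaw(),s["contact_force"],s["gripper_width"])
f=grab_frame("scene");u,v=proj("scene",s["tool_pos"])[0].astype(int)
cv2.imwrite("pics/p6.png",cv2.resize(f[v-40:v+40,u-40:u+40],None,fx=6,fy=6)[:,:,::-1])
for q in[(-.025,-.035,0),(.025,-.035,0),(-.025,.035,0),(.025,.035,0)]:print(q,W(CR,q).round(4))
t=W(CR,[-.025,-.035,0])[0]
plan([([t[0],t[1],.13],.197-np.pi,0)],start=(np.array(s["tool_pos"])+[0,0,.10],toolyaw()))
E
```

```text
[0.44037667 0.29170325 0.03129907] -2.241787068616405 [-0.18376225 -1.39593507  6.65340536] 0.16919303666626717
(-0.025, -0.035, 0) [[ 0.5076 -0.1766  0.    ]]
(0.025, -0.035, 0) [[ 0.5567 -0.1668  0.    ]]
(-0.025, 0.035, 0) [[ 0.4939 -0.108   0.    ]]
(0.025, 0.035, 0) [[ 0.543  -0.0982  0.    ]]
WP [ 0.508 -0.177  0.13 ] yaw -2.945 hand 0
   [0.31, 0.3, 0.0] 0.64
   [0.33, 0.27, 0.0] 0.64
   [0.35, 0.25, 0.0] 0.64
   [0.36, 0.23, 0.0] 0.64
   [0.38, 0.21, 0.0] 0.64
   [0.39, 0.18, 0.0] 0.64
   [0.4, 0.16, 0.0] 0.64
   [0.41, 0.13, 0.0] 0.64
   [0.42, 0.1, 0.0] 0.64
   [0.42, 0.08, 0.01] 0.63
   [0.43, 0.05, 0.0] 0.64
```

View pics/p6.png

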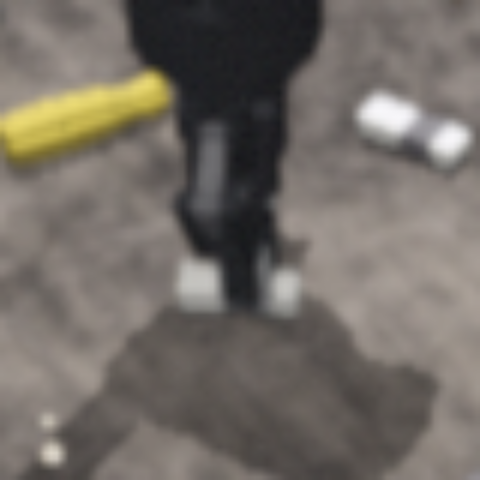

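Emit:
apply_moves:
  targets:
    - {"translation":[0,0,-0.2],"twist":0,"hand":0}
    - {"translation":[0,0,-0.4],"twist":0,"hand":0}
    - {"translation":[0,0,-0.4],"twist":0,"hand":0}
    - {"translation":[0.31,0.3,0],"twist":0.64,"hand":0}
    - {"translation":[0.33,0.27,0],"twist":0.64,"hand":0}
    - {"translation":[0.35,0.25,0],"twist":0.64,"hand":0}
    - {"translation":[0.36,0.23,0],"twist":0.64,"hand":0}
    - {"translation":[0.38,0.21,0],"twist":0.64,"hand":0}

```text
time: 20.15
tool_pos: [0.4691, 0.0771, 0.1295]
tool_rot: [-0.0, 0.879, -0.476, 0.0]
contact_force: [1.4, 0.1, -0.0]
gripper_width: 0.168
grasp_force: 58.7
```

Emit:
apply_moves:
  targets:
    - {"translation":[0.39,0.18,0],"twist":0.64,"hand":0}
    - {"translation":[0.4,0.16,0],"twist":0.64,"hand":0}
    - {"translation":[0.41,0.13,0],"twist":0.64,"hand":0}
    - {"translation":[0.42,0.1,0],"twist":0.64,"hand":0}
    - {"translation":[0.42,0.08,0.01],"twist":0.63,"hand":0}
    - {"translation":[0.43,0.05,0],"twist":0.64,"hand":0}
    - {"translation":[0,0,0],"twist":0,"hand":0}

```text
time: 20.85
tool_pos: [0.5068, -0.1814, 0.129]
tool_rot: [0.0, 0.771, -0.637, 0.001]
contact_force: [0.3, 0.5, -1.1]
gripper_width: 0.171
grasp_force: 58.7
```

Run:
```python
from h import *
s=state();print(s["time"],s["tool_pos"],toolyaw(),s["contact_force"],s["gripper_width"])
print(rel([.5082,-.1795,.055]))
f=grab_frame("scene");u,v=proj("scene",s["tool_pos"])[0].astype(int)
cv2.imwrite("pics/p7.png",cv2.resize(f[v-50:v+50,u-50:u+50],None,fx=6,fy=6)[:,:,::-1])
```

```text
20.85 [ 0.50675569 -0.18142304  0.12900866] -2.9507185704792835 [ 0.32324928  0.51368781 -1.06738377] 0.17069971273366713
[-0.0176627  -0.01715913  0.74006764]
```

View pics/p7.png

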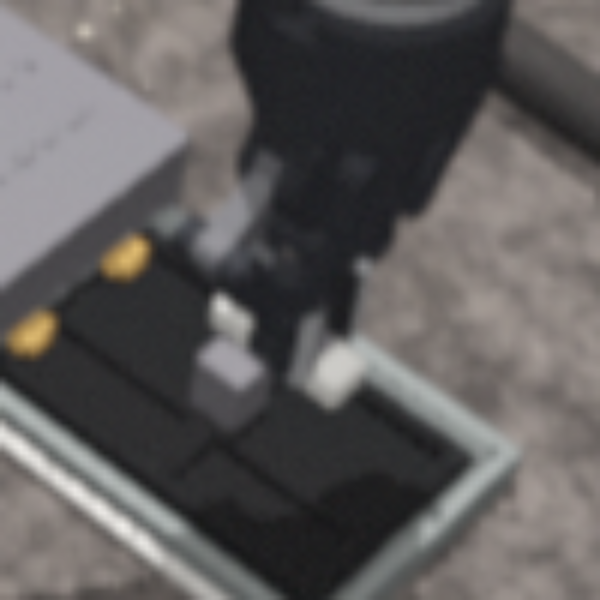

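Emit:
apply_moves:
  targets:
    - {"translation":[-0.02,-0.02,0.3],"twist":-0.05,"hand":0}
    - {"translation":[0,0,0.3],"twist":0,"hand":0}
    - {"translation":[0,0,0.14],"twist":0,"hand":0}
    - {"translation":[0,0,0],"twist":0,"hand":0}
    - {"translation":[0,0,0],"twist":0,"hand":0}

```text
time: 21.4
tool_pos: [0.5082, -0.1744, 0.0552]
tool_rot: [-0.0, 0.775, -0.632, 0.0]
contact_force: [0.9, -0.0, -0.7]
gripper_width: 0.17
grasp_force: 58.7
```

Emit:
apply_moves:
  targets:
    - {"translation":[0,0,0.04],"twist":0,"hand":0}
    - {"translation":[0,0,0],"twist":0,"hand":0}
    - {"translation":[0,0,0],"twist":0,"hand":0}

```text
time: 21.7
tool_pos: [0.5083, -0.175, 0.0512]
tool_rot: [-0.0, 0.775, -0.632, 0.001]
contact_force: [-0.5, 0.2, 0.7]
gripper_width: 0.166
grasp_force: 58.8
```

Emit:
apply_moves:
  targets:
    - {"translation":[0.045,0,0],"twist":0,"hand":0}
    - {"translation":[0,0,0],"twist":0,"hand":0}
    - {"translation":[0,0,0.02],"twist":0,"hand":0}
    - {"translation":[0,0,0],"twist":0,"hand":0}

```text
time: 22.1
tool_pos: [0.5084, -0.1792, 0.048]
tool_rot: [0.0, 0.775, -0.632, -0.0]
contact_force: [-0.7, -0.5, 1.0]
gripper_width: 0.171
grasp_force: 58.7
```

Emit:
apply_moves:
  targets:
    - {"translation":[0,0,0.025],"twist":0,"hand":0}
    - {"translation":[0,0,0],"twist":0,"hand":0}
    - {"translation":[0,0,0],"twist":0,"hand":0}

```text
time: 22.4
tool_pos: [0.5089, -0.1794, 0.0463]
tool_rot: [0.0, 0.775, -0.632, 0.0]
contact_force: [-0.6, 1.2, 3.6]
gripper_width: 0.171
grasp_force: 59.2
```

Emit:
apply_moves:
  targets:
    - {"translation":[0,0,0],"twist":0,"hand":0.36}
    - {"translation":[0,0,0],"twist":0,"hand":0.36}
    - {"translation":[0,0,0],"twist":0,"hand":0.36}
    - {"translation":[0,0,-0.1],"twist":0,"hand":0.36}
    - {"translation":[0,0,-0.3],"twist":0,"hand":0.36}
    - {"translation":[0,0,-0.4],"twist":0,"hand":0.45}
    - {"translation":[0,0,0],"twist":0,"hand":0.45}
    - {"translation":[0,0,0],"twist":0,"hand":0.45}

```text
time: 23.2
tool_pos: [0.5098, -0.1798, 0.1281]
tool_rot: [-0.0, 0.775, -0.632, 0.002]
contact_force: [-0.8, 0.2, -0.4]
gripper_width: 0.45
grasp_force: 0.0
```

Run:
```python
from h import *
s=state();print(s["time"],s["tool_pos"],toolyaw(),s["contact_force"],s["gripper_width"])
f={n:grab_frame(n) for n in CAL};bats2(G,f)
plan([([.4662,-.3027,.10],-3.18,.45)])
for n in f:
    m=batblob(f[n],proj(n,[.5076,-.1766,.025])[0],th=150);print(n,m.sum(), m.any() and pca(m,n,.022))
```

```text
23.2 [ 0.50980666 -0.17976336  0.12814996] -2.939976548096504 [-0.81743385  0.22973534 -0.37201149] 0.45042122964964604
a scene [0.5291 0.3211] yaw(long) 0.917 size [0.095 0.076] 684
a top [0.5519 0.3455] yaw(long) 2.009 size [0.05 0.02] 140
b scene [0.4318 0.2773] yaw(long) 0.575 size [0.117 0.084] 1089
b top not seen
c scene [ 0.4668 -0.302 ] yaw(long) 1.52 size [0.052 0.022] 297
c top [ 0.4648 -0.3054] yaw(long) 1.552 size [0.051 0.019] 129
d scene [ 0.5922 -0.3411] yaw(long) 0.843 size [0.077 0.05 ] 921
d top [ 0.5784 -0.3397] yaw(long) 0.773 size [0.051 0.019] 118
WP [ 0.466 -0.303  0.1  ] yaw -3.18 hand 0.45
   [0.38, 0.22, 0.08] 0.8
   [0.39, 0.19, 0.09] 0.8
   [0.41, 0.16, 0.08] 0.8
scene 228 (array([ 0.51107183, -0.17175926]), np.float64(1.7284925143153849), array([0.05121315, 0.02185712]))
top 0 False
```

Emit:
apply_moves:
  targets:
    - {"translation":[0.38,0.22,0.08],"twist":0.8,"hand":0.45}
    - {"translation":[0.39,0.19,0.09],"twist":0.8,"hand":0.45}
    - {"translation":[0.41,0.16,0.08],"twist":0.8,"hand":0.45}
    - {"translation":[0,0,0.3],"twist":0,"hand":0.45}
    - {"translation":[0,0,0],"twist":0,"hand":0.45}
    - {"translation":[0,0,0],"twist":0,"hand":0.45}
    - {"translation":[0,0,0],"twist":0,"hand":0.45}

```text
time: 24.0
tool_pos: [0.4668, -0.303, 0.0714]
tool_rot: [0.0, -0.694, 0.72, -0.0]
contact_force: [0.9, 0.3, 0.7]
gripper_width: 0.453
grasp_force: 0.0
```

Run:
```python
from h import *
s=state();print(s["tool_pos"],toolyaw());print(rel([.4658,-.3035,.028]))
```

```text
[ 0.46684742 -0.30295003  0.07143866] 3.1044048344618345
[0.00584774 0.01038612 0.43438415]
```

Emit:
apply_moves:
  targets:
    - {"translation":[0.006,0.01,0.3],"twist":0,"hand":0.45}
    - {"translation":[0,0,0.14],"twist":0,"hand":0.45}
    - {"translation":[0,0,0],"twist":0,"hand":0.45}
    - {"translation":[0,0,0],"twist":0,"hand":0}
    - {"translation":[0,0,0],"twist":0,"hand":0}
    - {"translation":[0,0,0],"twist":0,"hand":0}
    - {"translation":[0,0,0],"twist":0,"hand":0}
    - {"translation":[0,0,0],"twist":0,"hand":0}

```text
time: 24.8
tool_pos: [0.4662, -0.3047, 0.0283]
tool_rot: [0.0, -0.693, 0.721, -0.001]
contact_force: [-0.6, 0.7, 5.8]
gripper_width: 0.177
grasp_force: 60.8
```

Emit:
apply_moves:
  targets:
    - {"translation":[0,0,-0.2],"twist":0,"hand":0}
    - {"translation":[0,0,-0.4],"twist":0,"hand":0}
    - {"translation":[0,0,0],"twist":0,"hand":0}
    - {"translation":[0,0,0],"twist":0,"hand":0}

```text
time: 25.2
tool_pos: [0.4658, -0.3046, 0.088]
tool_rot: [0.0, -0.693, 0.721, -0.001]
contact_force: [-0.5, 0.5, -0.9]
gripper_width: 0.177
grasp_force: 60.1
```

Run:
```python
from h import *
s=state();print(s["tool_pos"],toolyaw(),s["gripper_width"])
t=W(CR,[.025,-.035,0])[0]
plan([([t[0],t[1],.1],.197-np.pi,0)],start=(s["tool_pos"],toolyaw()-2*np.pi))
```

```text
[ 0.46582672 -0.30461859  0.08801339] 3.1031508594429162 0.1767843964836064
WP [ 0.557 -0.167  0.1  ] yaw -2.945 hand 0
   [-0.35, -0.21, -0.03] -0.59
   [-0.34, -0.24, -0.03] -0.59
   [-0.33, -0.25, -0.03] -0.59
   [-0.31, -0.27, -0.03] -0.58
```

Emit:
apply_moves:
  targets:
    - {"translation":[-0.35,-0.21,-0.03],"twist":-0.59,"hand":0}
    - {"translation":[-0.34,-0.24,-0.03],"twist":-0.59,"hand":0}
    - {"translation":[-0.33,-0.25,-0.03],"twist":-0.59,"hand":0}
    - {"translation":[-0.31,-0.27,-0.03],"twist":-0.58,"hand":0}
    - {"translation":[0,0,0.3],"twist":0,"hand":0}
    - {"translation":[0,0,0],"twist":0,"hand":0}
    - {"translation":[0,0,0],"twist":0,"hand":0}
    - {"translation":[0,0,0],"twist":0,"hand":0}

```text
time: 26.0
tool_pos: [0.5553, -0.1668, 0.069]
tool_rot: [0.0, 0.773, -0.635, -0.0]
contact_force: [0.9, -0.4, -0.5]
gripper_width: 0.172
grasp_force: 60.1
```

Run:
```python
from h import *
s=state();print(s["tool_pos"],toolyaw(),s["gripper_width"]);print(rel([.5567,-.1675,.0465]))
```

```text
[ 0.55532951 -0.16676778  0.06895304] -2.946279834950326 0.17242400506954791
[ 0.00989045 -0.01211915  0.22452319]
```

Emit:
apply_moves:
  targets:
    - {"translation":[0.01,-0.01,0.1],"twist":0,"hand":0}
    - {"translation":[0,0,0.1],"twist":0,"hand":0}
    - {"translation":[0,0,0.03],"twist":0,"hand":0}
    - {"translation":[0,0,0.02],"twist":0,"hand":0}
    - {"translation":[0,0,0],"twist":0,"hand":0}
    - {"translation":[0,0,0],"twist":0,"hand":0}

```text
time: 26.6
tool_pos: [0.5571, -0.167, 0.0441]
tool_rot: [-0.0, 0.773, -0.634, 0.0]
contact_force: [-0.3, 0.8, -0.5]
gripper_width: 0.177
grasp_force: 60.1
```

Emit:
apply_moves:
  targets:
    - {"translation":[0,0,0.015],"twist":0,"hand":0}
    - {"translation":[0,0,0],"twist":0,"hand":0}
    - {"translation":[0,0,0],"twist":0,"hand":0.36}
    - {"translation":[0,0,0],"twist":0,"hand":0.36}
    - {"translation":[0,0,0],"twist":0,"hand":0.36}
    - {"translation":[0,0,-0.1],"twist":0,"hand":0.36}
    - {"translation":[0,0,-0.3],"twist":0,"hand":0.36}
    - {"translation":[0,0,-0.4],"twist":0,"hand":0.36}

```text
time: 27.4
tool_pos: [0.5553, -0.1661, 0.1214]
tool_rot: [0.001, 0.773, -0.634, -0.002]
contact_force: [0.6, -1.4, -0.6]
gripper_width: 0.361
grasp_force: 0.0
```

Run:
```python
from h import *
s=state();print(s["time"],s["tool_pos"],toolyaw(),s["contact_force"],s["gripper_width"],s["joint_pos"].round(2))
f={n:grab_frame(n) for n in CAL};bats2({k:G[k] for k in "cd"},f)
plan([([.5795,-.338,.10],-.79,.45)])
```

```text
27.4 [ 0.55525244 -0.16613965  0.12137954] -2.944991407659284 [ 0.56722125 -1.42221907 -0.6466422 ] 0.3612573522640671 [-0.42  0.07  1.83  0.    1.25  2.53]
c scene [ 0.4666 -0.2967] yaw(long) 2.817 size [0.068 0.028] 502
c top not seen
d scene [ 0.5927 -0.3411] yaw(long) 0.793 size [0.078 0.049] 919
d top [ 0.5786 -0.3396] yaw(long) 0.774 size [0.052 0.019] 119
WP [ 0.58  -0.338  0.1  ] yaw -0.79 hand 0.45
   [0.07, 0.01, 0.01] -0.94
   [0.07, 0.01, 0.01] -0.94
   [0.07, 0.02, 0.01] -0.94
   [0.07, 0.03, 0.01] -0.94
   [0.07, 0.03, 0.01] -0.94
   [0.06, 0.04, 0.01] -0.94
   [0.06, 0.05, 0.01] -0.94
   [0.05, 0.05, 0.01] -0.94
   [0.05, 0.06, 0.01] -0.94
   [0.04, 0.06, 0.02] -0.93
   [0.04, 0.06, 0.01] -0.94
   [0.03, 0.07, 0.02] -0.93
   [0.03, 0.07, 0.01] -0.94
   [0.02, 0.07, 0.02] -0.93
   [0.01, 0.07, 0.01] -0.94
   [0.01, 0.07, 0.02] -0.93
   [-0.0, 0.08, 0.01] -0.94
   [-0.01, 0.07, 0.02] -0.93
   [-0.01, 0.07, 0.01] -0.94
   [-0.02, 0.07, 0.02] -0.93
   [-0.03, 0.07, 0.01] -0.94
   [-0.04, 0.07, 0.02] -0.93
   [-0.04, 0.07, 0.01] -0.94
```

Emit:
apply_moves:
  targets:
    - {"translation":[0.07,0.01,0.01],"twist":-0.94,"hand":0.45}
    - {"translation":[0.07,0.01,0.01],"twist":-0.94,"hand":0.45}
    - {"translation":[0.07,0.02,0.01],"twist":-0.94,"hand":0.45}
    - {"translation":[0.07,0.03,0.01],"twist":-0.94,"hand":0.45}
    - {"translation":[0.07,0.03,0.01],"twist":-0.94,"hand":0.45}
    - {"translation":[0.06,0.04,0.01],"twist":-0.94,"hand":0.45}
    - {"translation":[0.06,0.05,0.01],"twist":-0.94,"hand":0.45}
    - {"translation":[0.05,0.05,0.01],"twist":-0.94,"hand":0.45}

```text
time: 28.3
tool_pos: [0.5625, -0.2257, 0.1146]
tool_rot: [0.0, 0.953, -0.304, 0.0]
contact_force: [0.3, 1.0, -0.1]
gripper_width: 0.454
grasp_force: 0.0
```

Emit:
apply_moves:
  targets:
    - {"translation":[0.05,0.06,0.01],"twist":-0.94,"hand":0.45}
    - {"translation":[0.04,0.06,0.02],"twist":-0.93,"hand":0.45}
    - {"translation":[0.04,0.06,0.01],"twist":-0.94,"hand":0.45}
    - {"translation":[0.03,0.07,0.02],"twist":-0.93,"hand":0.45}
    - {"translation":[0.03,0.07,0.01],"twist":-0.94,"hand":0.45}
    - {"translation":[0.02,0.07,0.02],"twist":-0.93,"hand":0.45}
    - {"translation":[0.01,0.07,0.01],"twist":-0.94,"hand":0.45}
    - {"translation":[0.01,0.07,0.02],"twist":-0.93,"hand":0.45}

```text
time: 29.1
tool_pos: [0.569, -0.2841, 0.1026]
tool_rot: [0.0, 0.998, 0.065, 0.0]
contact_force: [-0.5, 1.0, 0.0]
gripper_width: 0.448
grasp_force: 0.0
```

Emit:
apply_moves:
  targets:
    - {"translation":[0,0.08,0.01],"twist":-0.94,"hand":0.45}
    - {"translation":[-0.01,0.07,0.02],"twist":-0.93,"hand":0.45}
    - {"translation":[-0.01,0.07,0.01],"twist":-0.94,"hand":0.45}
    - {"translation":[-0.02,0.07,0.02],"twist":-0.93,"hand":0.45}
    - {"translation":[-0.03,0.07,0.01],"twist":-0.94,"hand":0.45}
    - {"translation":[-0.04,0.07,0.02],"twist":-0.93,"hand":0.45}
    - {"translation":[-0.04,0.07,0.01],"twist":-0.94,"hand":0.45}
    - {"translation":[0,0,0.3],"twist":0,"hand":0.45}

```text
time: 29.9
tool_pos: [0.5786, -0.3398, 0.0676]
tool_rot: [0.005, 0.925, 0.381, 0.003]
contact_force: [1.8, -0.7, 0.7]
gripper_width: 0.453
grasp_force: 0.0
```

Emit:
apply_moves:
  targets:
    - {"translation":[0,0,0],"twist":0,"hand":0.45}
    - {"translation":[0,0,0],"twist":0,"hand":0.45}

```text
time: 30.1
tool_pos: [0.5746, -0.3359, 0.0616]
tool_rot: [-0.001, 0.925, 0.381, -0.001]
contact_force: [-0.1, 0.6, -0.1]
gripper_width: 0.451
grasp_force: 0.0
```

Run:
```python
from h import *
s=state();print(s["time"],s["tool_pos"],toolyaw(),s["contact_force"],s["joint_pos"].round(2));print(rel([.5795,-.3385,.028]))
f={n:grab_frame(n) for n in CAL};bats2({k:G[k] for k in "acd"},f)
for n in f:cv2.imwrite(f"pics/{n}3.png",f[n][:,:,::-1])
o=[]
for n,P in(("scene",[.53,-.17,.02]),("top",[.53,-.17,.02])):
    u,v=proj(n,P)[0].astype(int);o.append(cv2.resize(f[n][v-60:v+60,u-50:u+50],None,fx=4,fy=4,interpolation=cv2.INTER_CUBIC))
cv2.imwrite("pics/p8.png",np.hstack(o)[:,:,::-1])
```

```text
30.1 [ 0.5746241  -0.33592929  0.06161571] -0.790025260444912 [-0.10766408  0.55585563 -0.12161582] [-0.64  0.32  1.64  0.    1.18  0.15]
[0.01665931 0.05341333 0.33601986]
a scene [0.5357 0.3217] yaw(long) 0.851 size [0.103 0.09 ] 879
a top [0.5519 0.3455] yaw(long) 2.009 size [0.05 0.02] 140
c scene not seen
c top not seen
d scene [ 0.5941 -0.3317] yaw(long) 0.526 size [0.072 0.031] 526
d top [ 0.5778 -0.3335] yaw(long) 0.698 size [0.101 0.024] 279
```

View pics/p8.png

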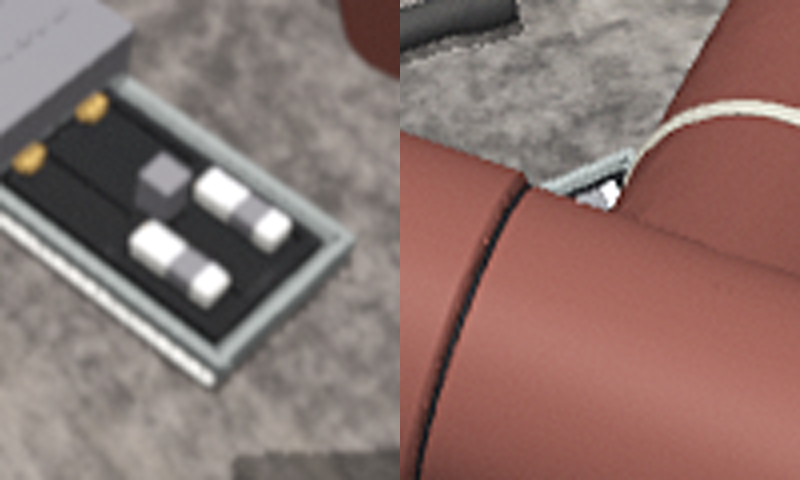

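Packs b and c lie in their troughs (crop (180,262) and (242,208)). Next is pack d.

Emit:
apply_moves:
  targets:
    - {"translation":[0.016,0.05,0.2],"twist":0,"hand":0.45}
    - {"translation":[0,0,0.136],"twist":0,"hand":0.45}
    - {"translation":[0,0,0],"twist":0,"hand":0.45}
    - {"translation":[0,0,0],"twist":0,"hand":0.45}

```text
time: 30.6
tool_pos: [0.5798, -0.3388, 0.0288]
tool_rot: [-0.0, 0.925, 0.381, -0.0]
contact_force: [-0.5, 0.6, 1.0]
gripper_width: 0.446
grasp_force: 0.0
```

Emit:
apply_moves:
  targets:
    - {"translation":[0,0,0],"twist":0,"hand":0}
    - {"translation":[0,0,0],"twist":0,"hand":0}
    - {"translation":[0,0,0],"twist":0,"hand":0}
    - {"translation":[0,0,0],"twist":0,"hand":0}
    - {"translation":[0,0,0],"twist":0,"hand":0}
    - {"translation":[0,0,0],"twist":0,"hand":0}

```text
time: 31.2
tool_pos: [0.5807, -0.3395, 0.0302]
tool_rot: [0.001, 0.925, 0.381, 0.0]
contact_force: [-0.6, 0.3, 5.9]
gripper_width: 0.173
grasp_force: 59.5
```

Emit:
apply_moves:
  targets:
    - {"translation":[0,0,-0.2],"twist":0,"hand":0}
    - {"translation":[0,0,-0.4],"twist":0,"hand":0}
    - {"translation":[0,0,0],"twist":0,"hand":0}
    - {"translation":[0,0,0],"twist":0,"hand":0}

```text
time: 31.6
tool_pos: [0.5806, -0.3395, 0.0901]
tool_rot: [0.001, 0.925, 0.381, 0.001]
contact_force: [-0.7, 0.2, 0.1]
gripper_width: 0.169
grasp_force: 58.8
```

Run:
```python
from h import *
s=state();print(s["tool_pos"],toolyaw(),s["gripper_width"],s["contact_force"])
t=W(CR,[.025,.035,0])[0];print(t)
plan([([t[0],t[1],.1],.197,0)])
```

```text
[ 0.58058723 -0.33945351  0.09010685] -0.7900024522273797 0.169177686211744 [-0.70163408  0.19423305  0.09322108]
[ 0.54296597 -0.09818376  0.        ]
WP [ 0.543 -0.098  0.1  ] yaw 0.197 hand 0
   [0.13, -0.18, -0.01] -0.9
   [0.15, -0.17, -0.01] -0.9
   [0.16, -0.15, -0.01] -0.9
   [0.17, -0.14, -0.01] -0.9
   [0.19, -0.12, -0.01] -0.9
   [0.19, -0.11, -0.01] -0.9
   [0.2, -0.09, -0.01] -0.89
   [0.21, -0.07, -0.01] -0.9
   [0.22, -0.05, -0.01] -0.89
   [0.22, -0.03, -0.0] -0.9
   [0.22, -0.0, -0.01] -0.89
```

Emit:
apply_moves:
  targets:
    - {"translation":[0.13,-0.18,-0.01],"twist":-0.9,"hand":0}
    - {"translation":[0.15,-0.17,-0.01],"twist":-0.9,"hand":0}
    - {"translation":[0.16,-0.15,-0.01],"twist":-0.9,"hand":0}
    - {"translation":[0.17,-0.14,-0.01],"twist":-0.9,"hand":0}
    - {"translation":[0.19,-0.12,-0.01],"twist":-0.9,"hand":0}
    - {"translation":[0.19,-0.11,-0.01],"twist":-0.9,"hand":0}
    - {"translation":[0.2,-0.09,-0.01],"twist":-0.89,"hand":0}
    - {"translation":[0.21,-0.07,-0.01],"twist":-0.9,"hand":0}

```text
time: 32.4
tool_pos: [0.5504, -0.1624, 0.0946]
tool_rot: [-0.002, 0.731, 0.683, -0.001]
contact_force: [-0.7, 0.7, -0.8]
gripper_width: 0.169
grasp_force: 58.8
```

Emit:
apply_moves:
  targets:
    - {"translation":[0.22,-0.05,-0.01],"twist":-0.89,"hand":0}
    - {"translation":[0.22,-0.03,0],"twist":-0.9,"hand":0}
    - {"translation":[0.22,0,-0.01],"twist":-0.89,"hand":0}
    - {"translation":[0,0,0.25],"twist":0,"hand":0}
    - {"translation":[0,0,0],"twist":0,"hand":0}
    - {"translation":[0,0,0],"twist":0,"hand":0}
    - {"translation":[0,0,0],"twist":0,"hand":0}

```text
time: 33.1
tool_pos: [0.5429, -0.0982, 0.074]
tool_rot: [-0.0, 0.634, 0.773, -0.0]
contact_force: [-0.8, 0.6, -0.3]
gripper_width: 0.176
grasp_force: 58.8
```

Run:
```python
from h import *
s=state();print(s["tool_pos"],toolyaw(),s["gripper_width"],s["contact_force"]);print(rel([.543,-.0985,.048]))
```

```text
[ 0.54292523 -0.098173    0.07396066] 0.1963470491132269 0.175864257298246 [-0.80299682  0.55851037 -0.3492468 ]
[-3.35640057e-03  1.39349168e-04  2.59606554e-01]
```

Emit:
apply_moves:
  targets:
    - {"translation":[0,0,0.15],"twist":0,"hand":0}
    - {"translation":[0,0,0.1],"twist":0,"hand":0}
    - {"translation":[0,0,0.03],"twist":0,"hand":0}
    - {"translation":[0,0,0.02],"twist":0,"hand":0}
    - {"translation":[0,0,0],"twist":0,"hand":0}
    - {"translation":[0,0,0],"twist":0,"hand":0}

```text
time: 33.7
tool_pos: [0.5428, -0.0979, 0.0451]
tool_rot: [-0.001, 0.634, 0.773, -0.0]
contact_force: [-5.4, 1.4, 11.7]
gripper_width: 0.174
grasp_force: 60.2
```

Run:
```python
from h import *
s=state();print(s["tool_pos"],s["contact_force"])
f={"top":grab_frame("top"),"scene":grab_frame("scene")};bats2({"a":G["a"]},f)
plan([([.553,.3478,.12],.39,.45)],start=(np.array([.543,-.098,.125]),.197))
```

```text
[ 0.54284323 -0.09789732  0.04513918] [-5.37507204  1.35794878 11.71922102]
a scene [0.554  0.3505] yaw(long) 1.898 size [0.054 0.03 ] 149
a top [0.5519 0.3455] yaw(long) 2.009 size [0.05 0.02] 140
WP [0.553 0.348 0.12 ] yaw 0.39 hand 0.45
   [0.44, 0.1, 0.01] -0.19
   [0.43, 0.1, 0.0] -0.19
   [0.43, 0.11, 0.01] -0.19
   [0.43, 0.12, 0.0] -0.19
   [0.43, 0.13, 0.01] -0.19
   [0.42, 0.14, 0.0] -0.2
   [0.42, 0.15, 0.01] -0.19
   [0.42, 0.15, 0.0] -0.2
   [0.41, 0.17, 0.01] -0.19
   [0.42, 0.17, -0.0] -0.2
```

Emit:
apply_moves:
  targets:
    - {"translation":[0,0,0],"twist":0,"hand":0.36}
    - {"translation":[0,0,0],"twist":0,"hand":0.36}
    - {"translation":[0,0,0],"twist":0,"hand":0.36}
    - {"translation":[0,0,-0.1],"twist":0,"hand":0.36}
    - {"translation":[0,0,-0.3],"twist":0,"hand":0.36}
    - {"translation":[0,0,-0.42],"twist":0,"hand":0.45}
    - {"translation":[0.44,0.1,0.01],"twist":-0.19,"hand":0.45}
    - {"translation":[0.43,0.1,0],"twist":-0.19,"hand":0.45}

```text
time: 34.6
tool_pos: [0.5463, -0.0086, 0.128]
tool_rot: [0.002, 0.62, 0.784, 0.001]
contact_force: [-0.2, 0.8, -1.1]
gripper_width: 0.45
grasp_force: 0.0
```

Emit:
apply_moves:
  targets:
    - {"translation":[0.43,0.11,0.01],"twist":-0.19,"hand":0.45}
    - {"translation":[0.43,0.12,0],"twist":-0.19,"hand":0.45}
    - {"translation":[0.43,0.13,0.01],"twist":-0.19,"hand":0.45}
    - {"translation":[0.42,0.14,0],"twist":-0.2,"hand":0.45}
    - {"translation":[0.42,0.15,0.01],"twist":-0.19,"hand":0.45}
    - {"translation":[0.42,0.15,0],"twist":-0.2,"hand":0.45}
    - {"translation":[0.41,0.17,0.01],"twist":-0.19,"hand":0.45}
    - {"translation":[0.42,0.17,0],"twist":-0.2,"hand":0.45}

```text
time: 35.4
tool_pos: [0.5527, 0.3504, 0.1214]
tool_rot: [0.0, 0.556, 0.831, 0.0]
contact_force: [0.3, -0.2, -0.5]
gripper_width: 0.448
grasp_force: 0.0
```

Emit:
apply_moves:
  targets:
    - {"translation":[0,0,0.4],"twist":0,"hand":0.45}
    - {"translation":[0,0,0],"twist":0,"hand":0.45}
    - {"translation":[0,0,0],"twist":0,"hand":0.45}
    - {"translation":[0,0,0],"twist":0,"hand":0.45}

```text
time: 35.8
tool_pos: [0.5537, 0.3482, 0.0826]
tool_rot: [0.001, 0.557, 0.83, 0.001]
contact_force: [-0.0, -0.8, -0.4]
gripper_width: 0.454
grasp_force: 0.0
```

Run:
```python
from h import *
s=state();print(s["time"],s["tool_pos"],toolyaw(),s["contact_force"]);print(rel([.553,.3478,.028]))
f={n:grab_frame(n) for n in CAL};bats2(dict(a=G["a"]),f)
o=[]
for n,P in(("scene",[.53,-.13,.02]),("scene",[.553,.348,.02])):
    u,v=proj(n,P)[0].astype(int);o.append(cv2.resize(f[n][v-60:v+60,u-50:u+50],None,fx=4,fy=4,interpolation=cv2.INTER_CUBIC))
cv2.imwrite("pics/p9.png",np.hstack(o)[:,:,::-1])
```

```text
35.8 [0.55373981 0.34817608 0.08255376] 0.38898226438822464 [-0.00317566 -0.80404624 -0.35793005]
[-0.00070588 -0.00939429  0.54551938]
a scene [0.5532 0.3504] yaw(long) 1.858 size [0.054 0.026] 131
a top not seen
```

View pics/p9.png

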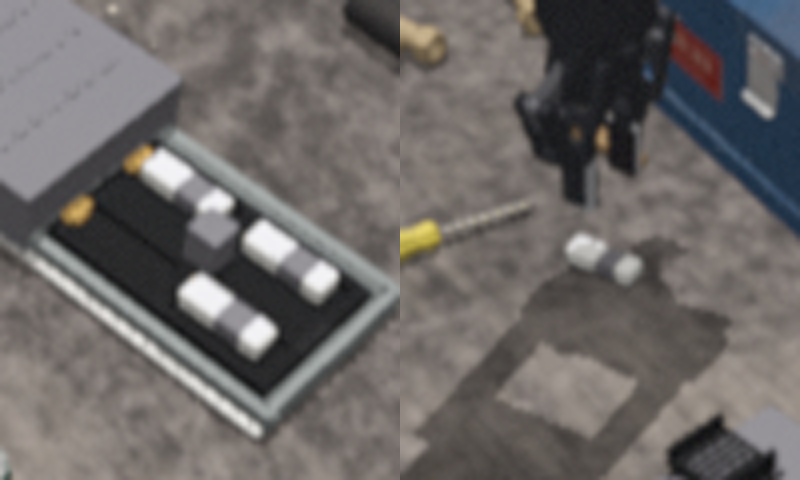

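Three packs are seated. Pack a is at crop (603,260) under the gripper, clear of the toolbox.

Emit:
apply_moves:
  targets:
    - {"translation":[0,-0.01,0.3],"twist":0,"hand":0.45}
    - {"translation":[0,0,0.25],"twist":0,"hand":0.45}
    - {"translation":[0,0,0],"twist":0,"hand":0.45}
    - {"translation":[0,0,0],"twist":0,"hand":0.45}

```text
time: 36.3
tool_pos: [0.5523, 0.3478, 0.0267]
tool_rot: [0.0, 0.557, 0.831, 0.0]
contact_force: [0.1, 0.2, 0.2]
gripper_width: 0.448
grasp_force: 0.0
```

Emit:
apply_moves:
  targets:
    - {"translation":[0,0,0],"twist":0,"hand":0}
    - {"translation":[0,0,0],"twist":0,"hand":0}
    - {"translation":[0,0,0],"twist":0,"hand":0}
    - {"translation":[0,0,0],"twist":0,"hand":0}
    - {"translation":[0,0,0],"twist":0,"hand":0}
    - {"translation":[0,0,0],"twist":0,"hand":0}

```text
time: 36.9
tool_pos: [0.5536, 0.3488, 0.0286]
tool_rot: [0.001, 0.557, 0.831, 0.002]
contact_force: [-1.0, 0.2, 6.5]
gripper_width: 0.174
grasp_force: 60.7
```

Emit:
apply_moves:
  targets:
    - {"translation":[0,0,-0.2],"twist":0,"hand":0}
    - {"translation":[0,0,-0.4],"twist":0,"hand":0}
    - {"translation":[0,0,-0.4],"twist":0,"hand":0}
    - {"translation":[0,0,0],"twist":0,"hand":0}
    - {"translation":[0,0,0],"twist":0,"hand":0}

```text
time: 37.4
tool_pos: [0.5528, 0.3486, 0.128]
tool_rot: [0.001, 0.557, 0.831, 0.002]
contact_force: [-0.2, 0.2, -0.6]
gripper_width: 0.173
grasp_force: 59.9
```

Run:
```python
from h import *
s=state();print(s["tool_pos"],toolyaw(),s["gripper_width"],s["contact_force"])
t=W(CR,[-.025,.035,0])[0];print(t)
plan([([t[0],t[1],.125],.197,0)])
f={n:grab_frame(n) for n in CAL};bats2(dict(a=G["a"]),f)
```

```text
[0.55280798 0.34861022 0.12800911] 0.3900860860484604 0.17315134185507466 [-0.21205859  0.20669875 -0.57153854]
[ 0.49393306 -0.10797017  0.        ]
WP [ 0.494 -0.108  0.125] yaw 0.197 hand 0
   [-0.36, -0.21, 0.0] 0.18
   [-0.37, -0.2, 0.0] 0.18
   [-0.37, -0.19, 0.0] 0.17
   [-0.37, -0.19, 0.0] 0.18
   [-0.38, -0.18, 0.0] 0.17
   [-0.38, -0.17, 0.01] 0.18
   [-0.38, -0.17, 0.0] 0.17
   [-0.39, -0.16, 0.01] 0.18
   [-0.39, -0.16, 0.0] 0.17
   [-0.39, -0.15, 0.01] 0.18
   [-0.4, -0.14, 0.0] 0.17
a scene not seen
a top not seen
```

Emit:
apply_moves:
  targets:
    - {"translation":[-0.36,-0.21,0],"twist":0.18,"hand":0}
    - {"translation":[-0.37,-0.2,0],"twist":0.18,"hand":0}
    - {"translation":[-0.37,-0.19,0],"twist":0.17,"hand":0}
    - {"translation":[-0.37,-0.19,0],"twist":0.18,"hand":0}
    - {"translation":[-0.38,-0.18,0],"twist":0.17,"hand":0}
    - {"translation":[-0.38,-0.17,0.01],"twist":0.18,"hand":0}
    - {"translation":[-0.38,-0.17,0],"twist":0.17,"hand":0}
    - {"translation":[-0.39,-0.16,0.01],"twist":0.18,"hand":0}

```text
time: 38.3
tool_pos: [0.5076, 0.0151, 0.1218]
tool_rot: [-0.001, 0.614, 0.789, -0.001]
contact_force: [0.6, -0.0, -1.0]
gripper_width: 0.169
grasp_force: 59.9
```

Emit:
apply_moves:
  targets:
    - {"translation":[-0.39,-0.16,0],"twist":0.17,"hand":0}
    - {"translation":[-0.39,-0.15,0.01],"twist":0.18,"hand":0}
    - {"translation":[-0.4,-0.14,0],"twist":0.17,"hand":0}
    - {"translation":[0,0,0.3],"twist":0,"hand":0}
    - {"translation":[0,0,0.2],"twist":0,"hand":0}
    - {"translation":[0,0,0],"twist":0,"hand":0}
    - {"translation":[0,0,0],"twist":0,"hand":0}
    - {"translation":[0,0,0],"twist":0,"hand":0}

```text
time: 39.1
tool_pos: [0.4932, -0.1087, 0.0736]
tool_rot: [0.0, 0.634, 0.773, 0.0]
contact_force: [0.5, 0.2, -0.6]
gripper_width: 0.176
grasp_force: 59.9
```

Run:
```python
from h import *
s=state();print(s["tool_pos"],toolyaw(),s["gripper_width"],s["contact_force"]);print(rel([.4939,-.108,.048]))
```

```text
[ 0.49317129 -0.10866075  0.07356678] 0.19759026157313325 0.1764791171323919 [ 0.50521353  0.2351897  -0.55916852]
[0.00518553 0.00821489 0.25567251]
```

Emit:
apply_moves:
  targets:
    - {"translation":[0.005,0.008,0.15],"twist":0,"hand":0}
    - {"translation":[0,0,0.1],"twist":0,"hand":0}
    - {"translation":[0,0,0.03],"twist":0,"hand":0}
    - {"translation":[0,0,0.02],"twist":0,"hand":0}
    - {"translation":[0,0,0.01],"twist":0,"hand":0}
    - {"translation":[0,0,0],"twist":0,"hand":0}
    - {"translation":[0,0,0],"twist":0,"hand":0}

```text
time: 39.8
tool_pos: [0.4936, -0.1078, 0.0435]
tool_rot: [-0.001, 0.634, 0.773, 0.0]
contact_force: [-5.4, 3.8, 12.7]
gripper_width: 0.172
grasp_force: 61.4
```

Emit:
apply_moves:
  targets:
    - {"translation":[0,0,0],"twist":0,"hand":0.36}
    - {"translation":[0,0,0],"twist":0,"hand":0.36}
    - {"translation":[0,0,0],"twist":0,"hand":0.36}
    - {"translation":[0,0,-0.1],"twist":0,"hand":0.36}
    - {"translation":[0,0,-0.3],"twist":0,"hand":0.36}
    - {"translation":[0,0,-0.45],"twist":0,"hand":0.3}
    - {"translation":[0.4,0,0],"twist":0,"hand":0}
    - {"translation":[0.4,0,0],"twist":0,"hand":0}

```text
time: 40.6
tool_pos: [0.4791, -0.0298, 0.13]
tool_rot: [0.002, 0.635, 0.772, 0.001]
contact_force: [-0.8, 0.7, -0.6]
gripper_width: 0.005
grasp_force: 0.0
```

Emit:
apply_moves:
  targets:
    - {"translation":[0.4,0.1,0],"twist":0,"hand":0}
    - {"translation":[0.4,0.1,0],"twist":0,"hand":0}
    - {"translation":[0.4,0.1,0],"twist":0,"hand":0}
    - {"translation":[0,0,0],"twist":0,"hand":0}
    - {"translation":[0,0,0],"twist":0,"hand":0}
    - {"translation":[0,0,0],"twist":0,"hand":0}

```text
time: 41.2
tool_pos: [0.4836, 0.0932, 0.127]
tool_rot: [0.0, 0.634, 0.773, -0.0]
contact_force: [-0.1, 1.1, -0.7]
gripper_width: -0.003
grasp_force: 0.0
```

Run:
```python
from h import *
s=state();print(s["time"],s["tool_pos"],toolyaw(),s["gripper_width"],s["contact_force"]);print(rel([.4788,.1003,.095]))
f={n:grab_frame(n) for n in CAL};o=[]
for n,P in(("scene",[.53,-.13,.02]),("scene",[.478,.08,.066])):
    u,v=proj(n,P)[0].astype(int);o.append(cv2.resize(f[n][v-60:v+60,u-50:u+50],None,fx=4,fy=4,interpolation=cv2.INTER_CUBIC))
cv2.imwrite("pics/p10.png",np.hstack(o)[:,:,::-1])
```

```text
41.2 [0.48361219 0.09322541 0.12701995] 0.19633268336677223 -0.0027975504979656594 [-0.12369073  1.07258131 -0.73521189]
[ 0.07890995 -0.03339734  0.32016601]
```

View pics/p10.png

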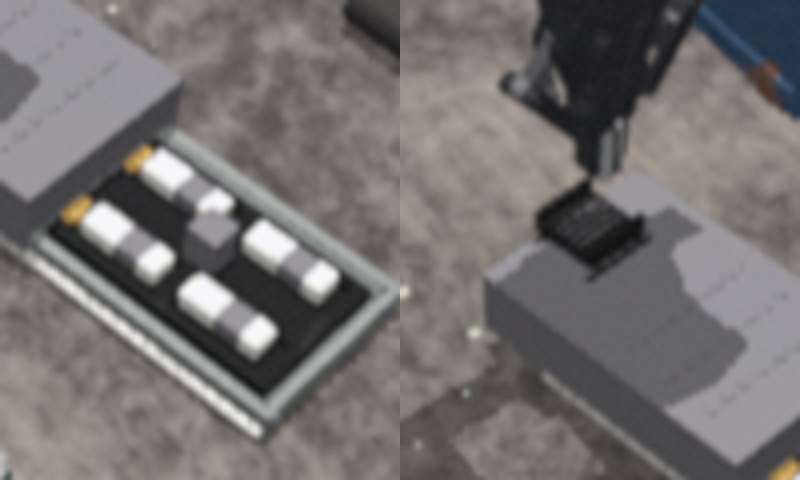

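All four packs lie in the troughs and the closed fingers hang over the tab (crop (597,215)). Now I'll close the cover.

Emit:
apply_moves:
  targets:
    - {"translation":[0.08,-0.03,0],"twist":0,"hand":0}
    - {"translation":[0,0,0.2],"twist":0,"hand":0}
    - {"translation":[0,0,0.12],"twist":0,"hand":0}
    - {"translation":[0,0,0],"twist":0,"hand":0}
    - {"translation":[0,0,0],"twist":0,"hand":0}

```text
time: 41.8
tool_pos: [0.4788, 0.101, 0.0946]
tool_rot: [-0.0, 0.634, 0.773, -0.0]
contact_force: [-0.6, 0.9, 0.2]
gripper_width: 0.0
grasp_force: 0.0
```

Emit:
apply_moves:
  targets:
    - {"translation":[0,0,0.05],"twist":0,"hand":0}
    - {"translation":[0,0,0.04],"twist":0,"hand":0}
    - {"translation":[0,0,0.03],"twist":0,"hand":0}
    - {"translation":[0,0,0],"twist":0,"hand":0}
    - {"translation":[0,0,0],"twist":0,"hand":0}

```text
time: 42.3
tool_pos: [0.4798, 0.1012, 0.0838]
tool_rot: [0.001, 0.634, 0.773, 0.0]
contact_force: [1.1, 0.2, 5.1]
gripper_width: 0.0
grasp_force: 2.4
```

Emit:
apply_moves:
  targets:
    - {"translation":[0,0,0.02],"twist":0,"hand":0}
    - {"translation":[0,0,0.015],"twist":0,"hand":0}
    - {"translation":[-0.05,0,0],"twist":0,"hand":0}
    - {"translation":[-0.05,0,0],"twist":0,"hand":0}
    - {"translation":[-0.05,0,0],"twist":0,"hand":0}
    - {"translation":[-0.1,0,0],"twist":0,"hand":0}
    - {"translation":[-0.1,0,0],"twist":0,"hand":0}

```text
time: 43.0
tool_pos: [0.4866, 0.0671, 0.0805]
tool_rot: [0.0, 0.634, 0.773, 0.001]
contact_force: [-1.1, 2.5, 6.8]
gripper_width: -0.004
grasp_force: 3.6
```

Emit:
apply_moves:
  targets:
    - {"translation":[-0.15,0,0],"twist":0,"hand":0}
    - {"translation":[-0.15,0,0],"twist":0,"hand":0}
    - {"translation":[-0.15,0,0],"twist":0,"hand":0}
    - {"translation":[-0.15,0,0],"twist":0,"hand":0}
    - {"translation":[-0.15,0,0],"twist":0,"hand":0}
    - {"translation":[-0.15,0,0],"twist":0,"hand":0}
    - {"translation":[0,0,0],"twist":0,"hand":0}

```text
time: 43.7
tool_pos: [0.5047, -0.0231, 0.0807]
tool_rot: [0.001, 0.635, 0.773, 0.0]
contact_force: [-1.3, -2.0, 6.5]
gripper_width: 0.002
grasp_force: 3.5
```

Run:
```python
from h import *
s=state();print(s["tool_pos"],s["contact_force"]);d=s["tool_pos"][:2]-CH[:2];print("charger x,y",d@[np.cos(.197),np.sin(.197)],d@[-np.sin(.197),np.cos(.197)])
```

```text
[ 0.50470944 -0.02310093  0.08072637] [-1.291137   -1.9568769   6.50060754]
charger x,y 0.0028854887669182983 0.1155696271555695
```

Emit:
apply_moves:
  targets:
    - {"translation":[-0.1,0,0],"twist":0,"hand":0}
    - {"translation":[-0.1,0,0],"twist":0,"hand":0}
    - {"translation":[-0.08,0,0],"twist":0,"hand":0}
    - {"translation":[-0.05,0,0],"twist":0,"hand":0}
    - {"translation":[0,0,0],"twist":0,"hand":0}
    - {"translation":[0,0,0],"twist":0,"hand":0}

```text
time: 44.3
tool_pos: [0.5108, -0.0539, 0.0805]
tool_rot: [0.001, 0.634, 0.773, 0.001]
contact_force: [0.3, 1.3, 6.9]
gripper_width: 0.004
grasp_force: 3.5
```

Emit:
apply_moves:
  targets:
    - {"translation":[-0.03,0,0],"twist":0,"hand":0}
    - {"translation":[-0.02,0,0],"twist":0,"hand":0}
    - {"translation":[0,0,0],"twist":0,"hand":0}
    - {"translation":[0,0,0],"twist":0,"hand":0}

```text
time: 44.7
tool_pos: [0.5116, -0.0579, 0.0804]
tool_rot: [-0.0, 0.634, 0.773, 0.001]
contact_force: [-1.4, 3.8, 7.1]
gripper_width: 0.004
grasp_force: 3.6
```

Emit:
apply_moves:
  targets:
    - {"translation":[-0.03,0,0],"twist":0,"hand":0}
    - {"translation":[0,0,0],"twist":0,"hand":0}
    - {"translation":[0,0,0],"twist":0,"hand":0}

```text
time: 45.0
tool_pos: [0.5121, -0.0608, 0.0803]
tool_rot: [-0.0, 0.634, 0.773, 0.001]
contact_force: [-0.7, 3.3, 7.6]
gripper_width: -0.001
grasp_force: 3.6
```

Emit:
apply_moves:
  targets:
    - {"translation":[-0.03,0,0],"twist":0,"hand":0}
    - {"translation":[0,0,0],"twist":0,"hand":0}
    - {"translation":[0,0,0],"twist":0,"hand":0}

```text
time: 45.3
tool_pos: [0.5123, -0.0624, 0.08]
tool_rot: [-0.002, 0.634, 0.773, 0.002]
contact_force: [-0.7, 9.2, 7.5]
gripper_width: 0.0
grasp_force: 7.6
```

Emit:
apply_moves:
  targets:
    - {"translation":[-0.02,0,0],"twist":0,"hand":0}
    - {"translation":[0,0,0],"twist":0,"hand":0}
    - {"translation":[0,0,0],"twist":0,"hand":0}

```text
time: 45.6
tool_pos: [0.5124, -0.0626, 0.0799]
tool_rot: [-0.003, 0.634, 0.773, 0.003]
contact_force: [-2.4, 14.2, 10.4]
gripper_width: 0.003
grasp_force: 9.9
```

Emit:
apply_moves:
  targets:
    - {"translation":[0.02,0,0],"twist":0,"hand":0}
    - {"translation":[0,0,-0.05],"twist":0,"hand":0}
    - {"translation":[0,0,-0.05],"twist":0,"hand":0}
    - {"translation":[0.03,0,-0.05],"twist":0,"hand":0}
    - {"translation":[0,0,-0.3],"twist":0,"hand":0}
    - {"translation":[0,0,-0.4],"twist":0,"hand":0}
    - {"translation":[0.4,0,-0.2],"twist":0,"hand":0}
    - {"translation":[0.4,-0.2,-0.2],"twist":0,"hand":0}

```text
time: 46.4
tool_pos: [0.4771, 0.0131, 0.2061]
tool_rot: [0.001, 0.635, 0.773, 0.0]
contact_force: [-0.3, 0.9, -0.4]
gripper_width: 0.002
grasp_force: 0.0
```

Emit:
apply_moves:
  targets:
    - {"translation":[0.45,-0.2,0],"twist":0,"hand":0}
    - {"translation":[0.45,-0.2,0],"twist":0,"hand":0}
    - {"translation":[0.45,-0.2,0],"twist":0,"hand":0}
    - {"translation":[0,0,0],"twist":0,"hand":0}

```text
time: 46.8
tool_pos: [0.3879, 0.1369, 0.2037]
tool_rot: [-0.001, 0.631, 0.775, -0.0]
contact_force: [0.3, 0.2, -0.2]
gripper_width: -0.002
grasp_force: 0.0
```

Run:
```python
from h import *
print(state()["tool_pos"],state()["time"])
f={n:grab_frame(n) for n in CAL};o=[]
for n in f:
    print(n,[(np.round(r["point"],3).tolist(),round(r["score"],2)) for r in recognise(n,"tab_pad")])
    u,v=proj(n,[.51,-.08,.05])[0].astype(int)
    for g in (f[n],cv2.imread(f"pics/{n}0.png")[:,:,::-1]):o.append(cv2.resize(g[v-36:v+36,u-48:u+48],None,fx=4,fy=4,interpolation=cv2.INTER_CUBIC))
    a,b=(cv2.cvtColor(np.ascontiguousarray(g[v-30:v+30,u-40:u+40]),cv2.COLOR_RGB2GRAY).astype(np.float32) for g in (f[n],cv2.imread(f"pics/{n}0.png")[:,:,::-1]))
    print("shift px",cv2.phaseCorrelate(a,b),"meandiff",abs(a-b).mean())
cv2.imwrite("pics/p11.png",np.vstack([np.hstack(o[:2]),np.hstack(o[2:])])[:,:,::-1])
```

```text
[0.38794051 0.1368676  0.20365712] 46.8
scene [([0.506, -0.057, 0.064], 0.97)]
shift px ((-0.008821198156695687, 0.012118293571496963), 1.031916180451711) meandiff 7.01375
top [([0.507, -0.054, 0.068], 0.81), ([0.516, -0.13, 0.054], 0.7)]
shift px ((0.21102453913758268, -0.13376251317347965), 0.8750071648756663) meandiff 4.514167
```

View pics/p11.png

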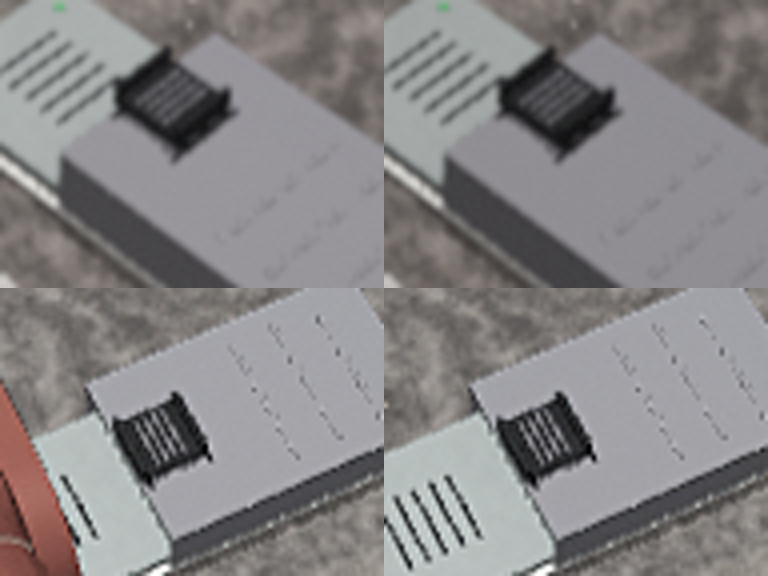

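The cover and tab match the starting picture (left now, right then): fully shut, tab up at scene ≈(365,262), with nothing touching it. I'm handing the job in.

```bash
python3 -c "
from plant import *
print(job_done())"
```

```text
the job is handed in; nothing more can be done
None
```

I turned the cradle around and seated it with its brass contacts at the charger's contact end, laid all four packs one to a trough, and shut the cover. In the last pictures the cover and tab match their locked starting position; the job was handed in at about 47 s, and no verdict came back.

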